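# Empty the tray of used vials into the waste bin

### The job

Lift the white tray of used vials out of its steel holder by the carrying bail and stand it on the blue mat with all the vials still in it, and let go. Then take it by its blue fin, tip all five vials into the yellow waste bin, stand the empty tray back on the mat, and finally push the red bin lid down until it is fully shut. Spill nothing and leave the pink tip box, the jar and the reagent bottle where they are.

Things in the scene. Friction and masses are not known exactly. Their poses are not given: they have to be found in the camera images.
- tray: loose white pouring tray, 0.22 kg, at first sunk in the holder. Origin: underside, below the bail pivots; x to its pouring end, z up. Walls 4 thick, 45 high on three sides (x -59 to 80, y +-55), floor 4; at the +x end no wall but a ramp from the floor at x = 45 up to a lip 24 high at x = 80; fin at -x. Parts slide out when it is tipped 70 to 85 degrees, +x end down
- tray_fin (a point): where to pinch the tray's blue fin for tipping: the fin is 14 thick (along tray y), spans tray x -100 to -58 and 10 to 46 above the underside; this point is at x = -82, z = 31 in the tray. Its axes are the tray's. In the holder there is only 8 mm either side of the fin, too tight for fingers
- tray_spout (a point): middle of the tray's pouring lip (x = 80, z = 24 in the tray); axes as the tray's
- bail_grip (a point): middle of the round black grip (diameter 14, 116 long, along tray y) of the tray's swinging steel carrying bail; 80 from the pivots, which lie 36 above the tray's underside at tray x = 0. The bail swings freely, so the tray hangs level from it and cannot be tipped by it
- bail (a joint): lean of the bail, rad: 0 stands straight up from the tray, positive leans towards the pouring end, -1.3 to 1.3; light friction keeps it where it is left
- well: fixed steel holder, 240 x 180 x 80 tall; origin at its underside under the middle of the tray's place, its body spans x -130 to +110, y +-90. Its pocket is 70 deep (floor 10 above the bench), about 10 larger than the tray all round, with a narrow slot at -x for the fin. The tray must be lifted straight up at least 75
- mat: fixed thin blue mat, 220 (x) x 170 (y) x 4 thick; origin: centre of its underside
- bin: fixed yellow waste bin, open at the top, 180 x 180 x 110 tall, walls 5; origin: centre of its underside; the red lid is hinged at its +x rim
- bin_hinge (a point): middle of the lid's hinge line: x = 92, z = 110 in the bin's frame; hinge line along the bin's y, axes as the bin's
- bin_lid (a joint): red lid angle, rad: 0 is fully shut, grows as it opens (1.57 stands straight up, stop at 1.8); stiff hinge (about 0.3 N m): it stays where left and must be pushed right down
- lid_edge (a point): middle of the lid's free edge, on its upper (outer) face, 184 from the hinge. The lid is 184 x 184 x 8 with a 20 mm thumb tab 80 wide beyond this edge. Axes: x from the free edge towards the hinge, z out of the upper face
- vial0: used sample vial, a chunky amber cylinder with a red cap, diameter 24, 34 tall, 18 g; starts standing in the tray. Origin: centre of its underside, z along it
- vial1: used sample vial, a chunky amber cylinder with a green cap, diameter 24, 34 tall, 18 g; starts standing in the tray. Origin: centre of its underside, z along it
- vial2: used sample vial, a chunky amber cylinder with a yellow cap, diameter 24, 34 tall, 18 g; starts standing in the tray. Origin: centre of its underside, z along it
- vial3: used sample vial, a chunky amber cylinder with a red cap, diameter 24, 34 tall, 18 g; starts standing in the tray. Origin: centre of its underside, z along it
- vial4: used sample vial, a chunky amber cylinder with a green cap, diameter 24, 34 tall, 18 g; starts standing in the tray. Origin: centre of its underside, z along it
- tip_box: pink pipette-tip box with yellow tips, 85 x 85 x 57 tall, a bystander. Origin: centre of its underside
- jar: white specimen jar with red cap, diameter 64, 75 tall, a bystander. Origin: centre of its underside
- reagent: amber reagent bottle with blue cap, diameter 60, 130 tall, a bystander. Origin: centre of its underside

How it is judged:
By the outcome, as a careful person would: the job done as asked, in the order asked, and still so for the second after the job is handed in, with the robot touching nothing.
It also fails if it takes over 72 s, if anything falls off the work surface, if the arm or the gripper's body presses on something with over 40 N, if the wrist force passes 120 N, or if a joint passes its speed limit or range.

### The arm

A 7-joint arm with a two-finger parallel gripper is mounted at the origin on the work surface. World frame = base frame: x ahead of the robot, y to its left, z up, the work surface at z = 0. Lengths are in m, angles in rad, forces in N, time in s.
With the tool pointing down it reaches from about 0.425 to 0.925 m from the base axis. Payload 6.8 kg.
Tool frame: the origin (TCP) lies at the centre of the arm's flange, where the gripper is bolted on; the fingertips stand 173 mm ahead of it and the grasp point (between the pads) lies 155 mm ahead of it (r.hold_point_z is the distance from the TCP to the grasp point, in m); z points along the fingers, x is the direction in which the jaws open and shut, and the axes are right-handed (so a half turn about z gives the same grasp; the last joint's range is limited). The gripper opens to 85 mm and grips with 20 to 120 N. Pads are 22 mm wide; open, the fingers measure 114 mm over their backs; the gripper's body (76 mm by 85 mm) begins 54 mm behind the grasp point. The pads swing forward as they close: fully open they stand 13 mm farther back than shut.
Start: joints at [1.202, 0.477, 0.022, 1.555, -0.011, 1.109, -0.083], TCP at [0.174, -0.652, 0.405] pointing down, gripper open.
Joint ranges: [-2.96, 2.96], [-0.34, 2.1], [-1.41, 1.46], [0.24, 2.44], [-1.37, 4.51], [0.17, 1.92], [-2.96, 2.96]. Speed limits (rad/s): [2.39, 2.39, 3.14, 3.14, 3.14, 3.14, 3.14].

### API

Orientations are given as a rotation vector (axis times angle).
In Python, from bench import r gives the robot as it stands.
- The arm moves only by the tool apply_moves, never from a script. Its arguments are lists of equal length, an entry for each row: "dp": the shift along the tool's x, y, z scaled (see below), a list of three; "twist": the turn, a rotation vector about the tool's x, y, z scaled (see below), a list of three; "jaw": the closure in counts, from 0 (fully open) to 255 (shut). In form: {"dp": [[x, y, z], ...], "twist": [[rx, ry, rz], ...], "jaw": [jaw, ...]}. A call has 1 to 20 rows; each row shifts and turns the pose as measured when the row begins, along the tool's axes as they then stand; what a row does not reach is not made up. The controller multiplies each number of a shift by 12 cm and each number of a turn by 120 degrees. A row lasts 1/10 s, in which the tool goes at most 50 mm and 8.59 degrees, less where a joint would pass 70% of its speed; a pose out of reach is approached as far as the arm can. A call with a number of a shift or a turn outside -1 to 1 is refused whole. A call with a gripper value outside its range is refused whole. The fingers move at their own pace and stop on an object; "grip_force" is the grip in N (left out, the last holds). Time passes only in rows, so rows that do not move let the fingers close. It gives the time, the measured TCP pose, the force and the opening at its end, in the units of the state.
- r.get_obs(): the state, without advancing time (a new reading comes with each control period).
- r.grab_frame(name): name is "scene" or "top"; returns a dict with "color" (400x640x3 uint8, red, green, blue), "z_map" (400x640 float32, m along the optical axis (not along the pixel's ray), 0 where there is no reading), "intrinsics" (3x3 intrinsics, pixels), "R" (3x3) and "t" (3): a world point X has camera coordinates R X + t. Camera axes: x right, y down, z forward; pixel columns grow to the right and rows downward; lengths in m; the calibration is good to about 2 mm. A picture is of the moment at which its call begins.
- r.hand_in(): hands the job in, once; it reports no verdict.
The state is a dict: "clock": time; "joints": joint angles; "qvel": joint speeds; "tau": joint torques, N m; "tcp_pos": TCP position; "orientation": TCP orientation; "contact_force": force on the tool from outside, world axes, zero at the start; "moment": the same for the moment, N m; "grip_width": finger opening in m.
Only numpy, scipy, OpenCV 4.12 (cv2) and the standard library are available. Lean on these libraries where they do the work, as an engineer would, in place of code of your own. Each camera call takes 0.05 s, during which the arm holds its last target.

## Working session

There is one attempt and no reset: what is moved stays moved. The work goes in short steps, Python scripts to look and compute and a tool call to move; the robot and the scene stay as the last step left them, time stands still between calls to the robot, and variables do not carry over. Pictures are saved under pics/ and viewed, and the job is handed in when it is done.

Besides the shell and the picture viewer there is one more tool, called after "Emit:" by a JSON object that holds its "op" and its "data", one argument or row to a line. apply_moves: Moves the arm, as the interface text tells. Shifts and turns lie within -1 to 1; 1 stands for 12 cm of shift or 120 degrees of turn. Its arguments: {"type":"object","properties":{"dp":{"type":"array"},"twist":{"type":"array"},"jaw":{"type":"array"},"grip_force":{"type":"number"}},"required":["dp","twist","jaw"]}

```bash
ls; mkdir -p pics; cat > h.py <<'E'
from bench import r
import numpy as np, cv2
from scipy.spatial.transform import Rotation as Ro
def grab(n,fn=None):
    f=r.grab_frame(n)
    if fn: cv2.imwrite('pics/'+fn,cv2.cvtColor(f['color'],cv2.COLOR_RGB2BGR))
    return f
def cloud(f):
    z=f['z_map'];K=f['intrinsics'];v,u=np.mgrid[:400,:640]
    P=np.stack([(u-K[0,2])/K[0,0]*z,(v-K[1,2])/K[1,1]*z,z],-1)
    W=(P-f['t'])@f['R']; W[z==0]=np.nan
    return W
def hsv(f): return cv2.cvtColor(f['color'],cv2.COLOR_RGB2HSV)
E
python3 - <<'E'
from h import *
s=r.get_obs();print({k:np.round(v,3) for k,v in s.items()})
print(Ro.from_rotvec(s['orientation']).as_matrix().round(3))
for n in ['scene','top']:
    f=grab(n,n+'0.png');np.savez('/tmp/'+n+'0.npz',**f)
    print(n,f['intrinsics'].round(1),(-f['R'].T@f['t']).round(3),f['R'].round(3))
E
```

```text
pics
{'clock': np.float64(0.0), 'joints': array([ 1.202,  0.478,  0.022,  1.556, -0.011,  1.109, -0.083]), 'qvel': array([-0.002, -0.001,  0.   ,  0.   , -0.   , -0.   , -0.001]), 'tau': array([-0.0000e+00, -5.9646e+01,  1.6080e+00, -2.8120e+01,  1.2000e-02,
        9.0000e-03, -0.0000e+00]), 'tcp_pos': array([ 0.174, -0.652,  0.404]), 'orientation': array([-2.491e+00,  1.913e+00,  2.000e-03]), 'contact_force': array([ 0.315, -0.141, -0.064]), 'moment': array([ 0.028,  0.02 , -0.007]), 'grip_width': np.float64(0.085)}
[[ 0.258 -0.966 -0.001]
 [-0.966 -0.258  0.002]
 [-0.002  0.    -1.   ]]
scene [[479.    0.  322.6]
 [  0.  479.  198.7]
 [  0.    0.    1. ]] [1.297 0.748 0.96 ] [[-0.72   0.694 -0.001]
 [ 0.439  0.454 -0.775]
 [-0.538 -0.558 -0.632]]
top [[413.6   0.  332.5]
 [  0.  413.6 192.3]
 [  0.    0.    1. ]] [0.45 0.01 1.14] [[ 0.022 -1.     0.002]
 [-0.995 -0.022 -0.099]
 [ 0.099  0.    -0.995]]
```

View pics/scene0.png

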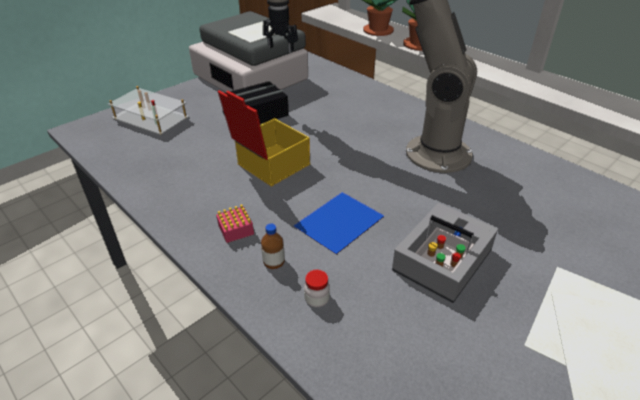

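View pics/top0.png

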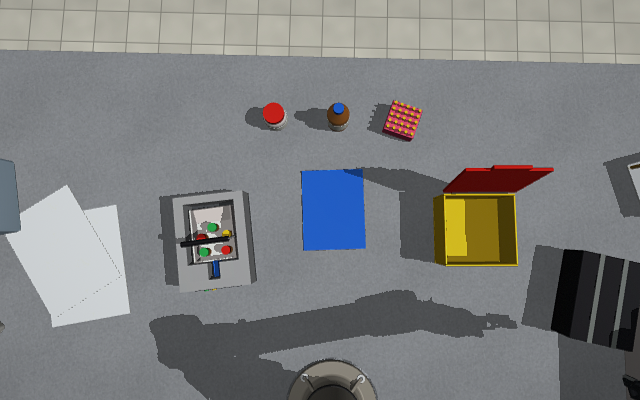

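```bash
cat > m0.py <<'E'
from h import *
def top_rect(W,mask,lo,hi,name):
    m=mask&(W[...,2]>lo)&(W[...,2]<hi)
    m=cv2.morphologyEx(m.astype(np.uint8),cv2.MORPH_OPEN,np.ones((2,2)))>0
    p=W[m]
    rc=cv2.minAreaRect((p[:,:2]*1000).astype(np.float32))
    print(name,len(p),'rect c',np.round(rc[0],1),'size',np.round(rc[1],1),'ang',round(rc[2],1),'zmed',np.nanmedian(p[:,2]).round(4))
    return m
E
python3 - <<'E'
from m0 import *
for n in ['top','scene']:
    f=np.load(f'/tmp/{n}0.npz');f={k:f[k] for k in f}
    W=cloud(f);H=hsv(f);h,s,v=[H[...,i].astype(int) for i in range(3)]
    X,Y,Z=[W[...,i] for i in range(3)]
    print(n)
    blue=(h>100)&(h<130)&(s>150)&(v>60)
    top_rect(W,blue&(abs(Y)<.2)&(X<0.75),-.01,.02,'mat')
    top_rect(W,(Y>.12)&(Y<.5)&(X>.2)&(X<.75),.073,.087,'wellrim')
    yel=(h>20)&(h<35)&(s>150)
    top_rect(W,yel&(Y<-.1),.1,.12,'binrim')
    red=((h<8)|(h>172))&(s>150)
    m=red&(Y<-.1)&(Z>.1)&(X<.8)
    p=W[m];c=p.mean(0);U,S,Vt=np.linalg.svd(p-c,full_matrices=False)
    print('lid',len(p),c.round(3),'n',Vt[2].round(3),'min',p.min(0).round(3),'max',p.max(0).round(3),S.round(3))
    top_rect(W,(v<50)&(Y>.12)&(Y<.5)&(X>.3)&(X<.7),.088,.2,'grip')
    top_rect(W,blue&(Y>.12)&(Y<.5),.03,.1,'fin')
    b=blue&(Y>.12)&(Y<.5);print(W[b].min(0),W[b].max(0))
    for nm,mk in [('red',red),('green',(h>45)&(h<90)&(s>100)),('yel',yel)]:
        mk=mk&(Y>.15)&(Y<.45)&(X<.75)&(X>.3)
        k,l,st,ct=cv2.connectedComponentsWithStats(mk.astype(np.uint8))
        for i in range(1,k):
            if st[i,4]>8: print(nm,ct[i].round(0),st[i,4],np.nanmedian(W[l==i],0).round(3))
    bench=(abs(Y)<.05)&(X>.3)&(X<.4); print('bench z',np.nanmedian(Z[bench]))
    pk=(X>.65)&(X<.95)&(Z>.03)&(Z<.2)
    k,l,st,ct=cv2.connectedComponentsWithStats(pk.astype(np.uint8))
    for i in range(1,k):
        if st[i,4]>60: print('obj',ct[i].round(0),st[i,4],np.nanmedian(W[l==i],0).round(3),np.nanmax(W[l==i],0).round(3),np.nanmin(W[l==i],0).round(3))
E
```

```text
top
mat 4878 rect c [nan nan] size [0. 0.] ang 0.0 zmed 0.0041
wellrim 3544 rect c [nan nan] size [0. 0.] ang 0.0 zmed 0.0797
binrim 710 rect c [ 466.  -384.6] size [194.2 234.1] ang 2.1 zmed 0.1082
lid 2106 [ 0.579 -0.351  0.231] n [-0.987 -0.02   0.156] min [ 0.559 -0.446  0.112] max [ 0.598 -0.263  0.314] [2.627 2.396 0.07 ]
grip 232 rect c [422.1 322.6] size [ 11.6 124.9] ang 9.6 zmed 0.1312
fin 80 rect c [348.3 305.9] size [18.2 44. ] ang 84.9 zmed 0.0552
[0.33096571 0.29780147 0.02682858] [0.37261511 0.32243952 0.06053993]
red [273. 120.] 77 [0.744 0.171 0.075]
red [201. 237.] 52 [0.433 0.352 0.048]
red [226. 249.] 67 [0.403 0.286 0.047]
green [212. 227.] 71 [0.46  0.326 0.047]
green [204. 252.] 72 [0.394 0.343 0.048]
yel [226. 233.] 50 [0.445 0.287 0.048]
bench z 0.0002036594791260715
obj [402. 120.] 996 [ 0.76  -0.174  0.046] [ 0.813 -0.124  0.062] [ 0.71  -0.229  0.03 ]
obj [274. 116.] 502 [0.757 0.169 0.074] [0.791 0.203 0.082] [0.732 0.14  0.03 ]
obj [338. 116.] 500 [0.752 0.001 0.091] [0.792 0.03  0.136] [ 0.734 -0.029  0.03 ]
scene
mat 2713 rect c [516.9  14.6] size [216
[... 508 characters left out ...]
69]
red [441. 239.] 60 [0.406 0.291 0.045]
red [456. 257.] 58 [0.435 0.358 0.045]
red [322. 273.] 41 [0.746 0.173 0.074]
green [460. 248.] 60 [0.399 0.347 0.045]
green [440. 257.] 59 [0.466 0.329 0.045]
yel [433. 246.] 61 [0.446 0.29  0.045]
bench z -0.0015107224297177056
obj [12. 20.] 894 [ 0.712 -2.181  0.106] [ 0.802 -2.15   0.2  ] [ 0.65  -2.208  0.03 ]
obj [131. 107.] 512 [ 0.676 -0.968  0.067] [ 0.731 -0.801  0.085] [ 0.65  -1.078  0.03 ]
obj [234. 220.] 710 [ 0.77  -0.166  0.045] [ 0.816 -0.122  0.059] [ 0.715 -0.227  0.03 ]
obj [272. 244.] 673 [0.776 0.014 0.082] [0.797 0.034 0.132] [ 0.74  -0.022  0.03 ]
obj [316. 284.] 643 [0.775 0.182 0.07 ] [0.799 0.207 0.078] [0.736 0.144 0.03 ]
```

```bash
sed -i 's/    p=W\[m\]$/    p=W[m]; p=p[np.isfinite(p).all(1)]/' m0.py
python3 - <<'E'
from m0 import *
f=np.load('/tmp/top0.npz');f={k:f[k] for k in f}
W=cloud(f);H=hsv(f);h,s,v=[H[...,i].astype(int) for i in range(3)]
X,Y,Z=[W[...,i] for i in range(3)]
blue=(h>100)&(h<130)&(s>150)&(v>60)
def big(m):
    k,l,st,ct=cv2.connectedComponentsWithStats(m.astype(np.uint8)); return l==1+np.argmax(st[1:,4])
top_rect(W,big(blue&(abs(Y)<.2)&(X<0.7)),-.01,.02,'mat')
top_rect(W,big((Y>.12)&(Y<.5)&(X>.2)&(X<.75)&(abs(Z-.08)<.006)),.073,.087,'wellrim')
m=(Y>.12)&(Y<.5)&(X>.2)&(X<.75)&(abs(Z-.08)<.006); m=big(m)
c=W[m];print(c.min(0),c.max(0))
yel=(h>20)&(h<35)&(s>150)
top_rect(W,big(yel&(Y<-.1)&(X<.6)&(Z>.103)&(Z<.115)),.1,.12,'binrim')
g=(v<60)&(Y>.12)&(Y<.5)&(X>.3)&(X<.7)&(Z>.1)
print('grip z',np.percentile(Z[g],[5,25,50,75,95]).round(4))
red=((h<8)|(h>172))&(s>150)
m=red&(Y<-.1)&(Z>.1)&(X<.8);p=W[m]
for a,b in [(.11,.15),(.15,.2),(.2,.25),(.25,.3),(.3,.33)]:
    q=p[(p[:,2]>a)&(p[:,2]<b)];print(a,len(q),q.mean(0).round(4),q[:,1].min().round(3),q[:,1].max().round(3))
# well pocket edges via image
E
python3 -c "
import cv2
a=cv2.imread('pics/top0.png')[180:300,150:270];cv2.imwrite('pics/c1.png',cv2.resize(a,None,fx=5,fy=5,interpolation=cv2.INTER_CUBIC))"
```

```text
mat 4858 rect c [514.7   5.1] size [218.7 169.9] ang 3.2 zmed 0.0041
wellrim 3452 rect c [416.9 327.7] size [248.3 205.9] ang 7.9 zmed 0.0797
[0.29478422 0.21204481 0.07400856] [0.55634544 0.4240204  0.08593974]
binrim 647 rect c [ 466.  -384.6] size [194.2 234.1] ang 2.1 zmed 0.1082
grip z [0.1277 0.13   0.1315 0.1329 0.1348]
0.11 229 [ 0.564  -0.3501  0.1341] -0.444 -0.264
0.15 459 [ 0.5702 -0.3518  0.1756] -0.443 -0.264
0.2 508 [ 0.5776 -0.3508  0.2264] -0.445 -0.263
0.25 707 [ 0.586  -0.3506  0.2781] -0.446 -0.263
0.3 203 [ 0.5925 -0.3537  0.3087] -0.395 -0.316
```

View pics/c1.png

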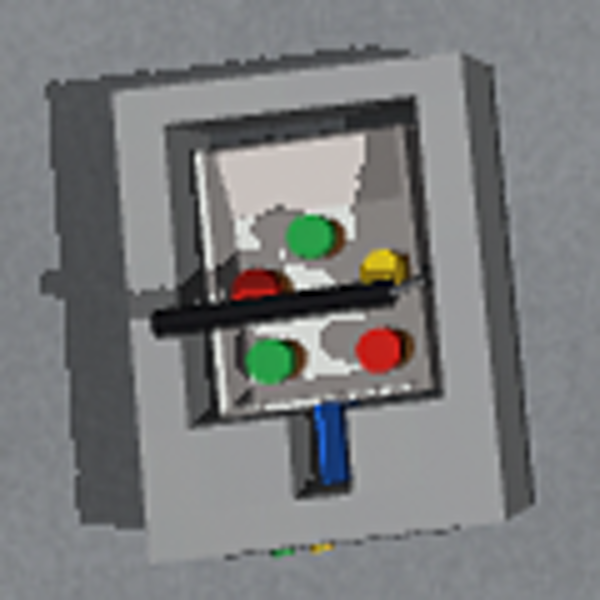

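```bash
cat >> h.py <<'E'
def ray(f,uv,z):
    K=f['intrinsics'];uv=np.atleast_2d(uv)
    d=np.c_[(uv[:,0]-K[0,2])/K[0,0],(uv[:,1]-K[1,2])/K[1,1],np.ones(len(uv))]@f['R']
    c=-f['R'].T@f['t']
    return c+d*((z-c[2])/d[:,2])[:,None]
E
python3 - <<'E'
from m0 import *
f=np.load('/tmp/top0.npz');f={k:f[k] for k in f}
P=ray(f,[(173,199),(242.6,191.4),(180.2,292),(250.6,284)],.08)[:,:2];print(P.round(3))
c=P.mean(0);ax=(P[0]+P[1]-P[2]-P[3])/2;yaw=np.arctan2(ax[1],ax[0]);print('len',np.linalg.norm(ax),'wid',np.linalg.norm(P[0]-P[1]),np.degrees(yaw))
ay=P[0]+P[2]-P[1]-P[3];print('yaw y',np.degrees(np.arctan2(-ay[0],ay[1])))
print('well origin',c+.010*np.array([np.cos(yaw),np.sin(yaw)]))
G=ray(f,[(181,244.8),(229,238.4)],.126);print('grip',G.round(3),G.mean(0),np.degrees(np.arctan2(-(G[0]-G[1])[0],(G[0]-G[1])[1])),np.linalg.norm(G[0]-G[1]))
# grip cloud ends
W=cloud(f);H=hsv(f);X,Y,Z=[W[...,i] for i in range(3)]
g=(H[...,2]<60)&(Y>.12)&(Y<.5)&(X>.3)&(X<.7)&(Z>.1)
p=W[g];pl=p[p[:,1]>.345];pr=p[p[:,1]<.30];print(pl.mean(0).round(4),pr.mean(0).round(4))
yl=np.polyfit(p[:,1],p[:,2],1);xl=np.polyfit(p[:,1],p[:,0],1);print(yl,xl,np.degrees(np.arctan(-xl[0])),p[:,1].min(),p[:,1].max())
# bin rim corners
import cv2
a=cv2.imread('pics/top0.png')[150:290,420:570];cv2.imwrite('pics/c2.png',cv2.resize(a,None,fx=4,fy=4,interpolation=cv2.INTER_CUBIC))
E
```

```text
[[0.529 0.42 ]
 [0.553 0.242]
 [0.295 0.387]
 [0.319 0.211]]
len 0.2359811858257744 wid 0.17945631437763485 7.642110752551091
yaw y 7.617191530054895
well origin [0.43385237 0.31620915]
grip [[0.414 0.376 0.126]
 [0.432 0.26  0.126]] [0.42345167 0.31757097 0.126     ] 8.857975929737512 0.11730818831119105
[0.4178 0.3603 0.1312] [0.4307 0.2796 0.1314]
[-0.00154372  0.13186404] [-0.15948321  0.47543689] 9.061403819871295 0.26072796277297267 0.3762047403573773
```

View pics/c2.png

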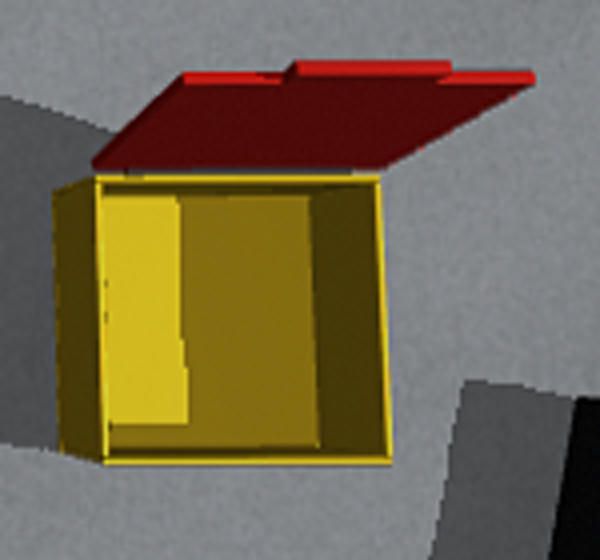

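```bash
cat >> h.py <<'E'
import json
def rotw(yaw,tilt=0,daz=None):
    """tool: jaw x-axis yaw (deg) when pointing down; tilt (deg) about jaw x axis."""
    R=Ro.from_euler('z',yaw,degrees=True)*Ro.from_matrix(np.diag([1.,-1,-1]))
    return R*Ro.from_rotvec([np.radians(tilt),0,0])
def plan(segs,jaw,n=3,p0=None,R0=None,dec=2):
    """segs: list of (p,R,nrows). linear interp"""
    s=r.get_obs();p=s['tcp_pos'] if p0 is None else np.array(p0);R=Ro.from_rotvec(s['orientation']) if R0 is None else R0
    dps=[];tw=[]
    for P,Rt,N in segs:
        P=np.array(P,float)
        for i in range(N):
            k=N-i
            dp=R.inv().apply((P-p)/k)/.12; w=(R.inv()*Rt).as_rotvec()
            w=w/k/np.radians(120)
            dp=np.round(dp,dec)+0;w=np.round(w,3)+0
            dps.append(dp.tolist());tw.append(w.tolist())
            p=p+R.apply(dp*.12);R=R*Ro.from_rotvec(w*np.radians(120))
    print(json.dumps({"dp":dps,"twist":tw,"jaw":[jaw]*len(dps)}).replace(' ','').replace('0.','.'))
    print('end',p.round(4),'max mm',max(np.linalg.norm(d)*120 for d in dps),'deg',max(np.linalg.norm(d)*120 for d in tw))
def st():
    s=r.get_obs();M=Ro.from_rotvec(s['orientation']).as_matrix()
    print('t',round(float(s['clock']),2),'p',s['tcp_pos'].round(4),'yaw',np.degrees(np.arctan2(M[1,0],M[0,0])).round(1),'z',M[:,2].round(3),'F',s['contact_force'].round(1),'w',round(float(s['grip_width']),4),'q',s['joints'].round(2))
E
python3 - <<'E'
from h import *
f=np.load('/tmp/top0.npz');f={k:f[k] for k in f}
P=ray(f,[(444.25,194),(515,194),(445.75,266),(517.75,266)],.11)[:,:2];print('bin',P.round(3),P.mean(0).round(3))
# yaw path: -75 ->+189 ; split yaw steps <180 each
plan([([.50,-.10,.42],rotw(85),19)],0)
E
```

```text
bin [[ 0.555 -0.27 ]
 [ 0.559 -0.447]
 [ 0.377 -0.273]
 [ 0.381 -0.45 ]] [ 0.468 -0.36 ]
{"dp":[[-.2,-.2,-.01],[-.17,-.23,-.01],[-.13,-.25,-.01],[-.09,-.27,-.01],[-.05,-.28,-.01],[-.01,-.28,-.01],[.03,-.28,-.01],[.07,-.27,.0],[.11,-.26,-.01],[.14,-.24,.0],[.18,-.22,-.01],[.21,-.19,.0],[.23,-.16,-.01],[.25,-.12,.0],[.27,-.08,-.01],[.28,-.04,.0],[.28,.0,-.01],[.27,.04,.0],[.27,.09,-.01]],"twist":[[.0,.0,-.07],[.0,.0,-.07],[.0,.0,-.07],[.0,.0,-.07],[.0,.0,-.07],[.0,.0,-.07],[.0,.0,-.07],[.0,.0,-.07],[.0,.0,-.07],[.0,.0,-.07],[.0,.0,-.07],[.0,.0,-.07],[.0,.0,-.071],[.0,.0,-.07],[.0,.0,-.071],[.0,.0,-.07],[.0,.0,-.071],[.0,.0,-.07],[.0,-.001,-.071]],"jaw":[0,0,0,0,0,0,0,0,0,0,0,0,0,0,0,0,0,0,0]}
end [ 0.5007 -0.0997  0.4201] max mm 34.34181125101004 deg 8.52084502851683
```

Emit:
{"op": "apply_moves", "data": {
  "dp": [
    [-0.2,-0.2,-0.01],
    [-0.17,-0.23,-0.01],
    [-0.13,-0.25,-0.01],
    [-0.09,-0.27,-0.01],
    [-0.05,-0.28,-0.01],
    [-0.01,-0.28,-0.01],
    [0.03,-0.28,-0.01],
    [0.07,-0.27,0],
    [0.11,-0.26,-0.01],
    [0.14,-0.24,0],
    [0.18,-0.22,-0.01],
    [0.21,-0.19,0],
    [0.23,-0.16,-0.01],
    [0.25,-0.12,0],
    [0.27,-0.08,-0.01],
    [0.28,-0.04,0],
    [0.28,0,-0.01],
    [0.27,0.04,0],
    [0.27,0.09,-0.01]
  ],
  "twist": [
    [0,0,-0.07],
    [0,0,-0.07],
    [0,0,-0.07],
    [0,0,-0.07],
    [0,0,-0.07],
    [0,0,-0.07],
    [0,0,-0.07],
    [0,0,-0.07],
    [0,0,-0.07],
    [0,0,-0.07],
    [0,0,-0.07],
    [0,0,-0.07],
    [0,0,-0.07],
    [0,0,-0.07],
    [0,0,-0.07],
    [0,0,-0.07],
    [0,0,-0.07],
    [0,0,-0.07],
    [0,0,-0.07]
  ],
  "jaw": [0,0,0,0,0,0,0,0,0,0,0,0,0,0,0,0,0,0,0]
}}

```text
clock: 2.0
tcp_pos: [0.4888, -0.0708, 0.4136]
orientation: [-2.253, -2.173, 0.009]
contact_force: [1.5, -1.3, 0.4]
grip_width: 0.0853
```

```bash
python3 - <<'E'
from h import *
st()
plan([([.425,.318,.39],rotw(189),17)],0)
E
```

```text
t 2.0 p [ 0.4888 -0.0708  0.4136] yaw 87.9 z [-0.012  0.004 -1.   ] F [ 1.5 -1.3  0.4] w 0.0853 q [ 0.7   0.26 -0.78  1.92  0.2   1.05  1.36]
{"dp":[[.19,-.04,.01],[.19,-.02,.01],[.19,.0,.01],[.19,.02,.01],[.19,.04,.01],[.18,.06,.01],[.18,.08,.01],[.17,.1,.01],[.15,.12,.01],[.14,.13,.01],[.13,.14,.02],[.11,.16,.01],[.1,.17,.02],[.08,.18,.01],[.06,.18,.01],[.04,.19,.02],[.02,.19,.01]],"twist":[[.0,.0,-.05],[.0,.0,-.05],[.0,.0,-.049],[.0,.0,-.05],[.0,.0,-.049],[.0,-.001,-.05],[.0,.0,-.049],[.0,-.001,-.05],[.0,-.001,-.049],[.0,.0,-.05],[.0,-.001,-.049],[.0,.0,-.05],[.0,-.001,-.049],[.0,.0,-.05],[.0,-.001,-.049],[-.001,.0,-.05],[.0,-.001,-.049]],"jaw":[0,0,0,0,0,0,0,0,0,0,0,0,0,0,0,0,0]}
end [0.425  0.3179 0.3906] max mm 23.78907312191881 deg 6.001199880023994
```

Emit:
{"op": "apply_moves", "data": {
  "dp": [
    [0.19,-0.04,0.01],
    [0.19,-0.02,0.01],
    [0.19,0,0.01],
    [0.19,0.02,0.01],
    [0.19,0.04,0.01],
    [0.18,0.06,0.01],
    [0.18,0.08,0.01],
    [0.17,0.1,0.01],
    [0.15,0.12,0.01]
  ],
  "twist": [
    [0,0,-0.05],
    [0,0,-0.05],
    [0,0,-0.05],
    [0,0,-0.05],
    [0,0,-0.05],
    [0,0,-0.05],
    [0,0,-0.05],
    [0,0,-0.05],
    [0,0,-0.05]
  ],
  "jaw": [0,0,0,0,0,0,0,0,0]
}}

```text
clock: 2.9
tcp_pos: [0.4484, 0.1431, 0.4025]
orientation: [-0.955, -2.978, -0.001]
contact_force: [0.1, 0.8, 0.5]
grip_width: 0.0857
```

```bash
python3 - <<'E'
from h import *
st()
plan([([.425,.318,.37],rotw(189),9)],0)
E
```

```text
t 2.9 p [0.4484 0.1431 0.4025] yaw 144.4 z [-0.014  0.005 -1.   ] F [0.1 0.8 0.5] w 0.0857 q [ 0.48  0.3  -1.07  1.97  0.29  1.05  1.8 ]
{"dp":[[.11,.12,.03],[.1,.13,.03],[.09,.14,.03],[.08,.14,.03],[.06,.15,.03],[.05,.15,.03],[.04,.16,.03],[.03,.16,.03],[.01,.17,.04]],"twist":[[.0,-.001,-.041],[.0,-.001,-.041],[.0,-.001,-.041],[.0,-.001,-.041],[.0,-.001,-.041],[.0,.0,-.042],[.0,-.001,-.041],[.0,.0,-.042],[.001,-.001,-.041]],"jaw":[0,0,0,0,0,0,0,0,0]}
end [0.4248 0.3182 0.3695] max mm 20.99142682144308 deg 5.04
```

Emit:
{"op": "apply_moves", "data": {
  "dp": [
    [0.11,0.12,0.03],
    [0.1,0.13,0.03],
    [0.09,0.14,0.03],
    [0.08,0.14,0.03],
    [0.06,0.15,0.03],
    [0.05,0.15,0.03]
  ],
  "twist": [
    [0,-0.001,-0.042],
    [0,-0.001,-0.042],
    [0,-0.001,-0.042],
    [0,-0.001,-0.042],
    [0,-0.001,-0.042],
    [0,-0.001,-0.042]
  ],
  "jaw": [0,0,0,0,0,0]
}}

```text
clock: 3.5
tcp_pos: [0.4301, 0.2628, 0.3793]
orientation: [-0.111, -3.137, 0.002]
contact_force: [-0.5, -1.6, -0.2]
grip_width: 0.0855
```

```bash
python3 - <<'E'
from h import *
st()
plan([([.424,.318,.34],rotw(189),5)],0)
E
```

```text
t 3.5 p [0.4301 0.2628 0.3793] yaw 176.0 z [-0.003 -0.001 -1.   ] F [-0.5 -1.6 -0.2] w 0.0855 q [ 0.24  0.45 -1.15  1.93  0.47  1.07  1.97]
{"dp":[[.02,.09,.07],[.01,.09,.06],[.01,.09,.07],[.0,.09,.06],[.0,.1,.07]],"twist":[[.0,.0,-.022],[.0,.0,-.022],[.0,-.001,-.022],[.0,.0,-.021],[.0,-.001,-.022]],"jaw":[0,0,0,0,0]}
end [0.4239 0.318  0.3397] max mm 14.647866738880445 deg 2.6427258654654286
```

Emit:
{"op": "apply_moves", "data": {
  "dp": [
    [0.02,0.09,0.07],
    [0.01,0.09,0.06],
    [0.01,0.09,0.07],
    [0,0.09,0.06],
    [0,0.1,0.07],
    [0,0,0]
  ],
  "twist": [
    [0,0,-0.022],
    [0,0,-0.022],
    [0,0,-0.022],
    [0,0,-0.022],
    [0,0,-0.022],
    [0,0,0]
  ],
  "jaw": [0,0,0,0,0,0]
}}

```text
clock: 4.1
tcp_pos: [0.422, 0.3219, 0.3361]
orientation: [0.276, -3.123, 0.002]
contact_force: [0.0, -0.5, -0.7]
grip_width: 0.0851
```

```bash
python3 - <<'E'
from h import *
st()
plan([([.4245,.318,.281],rotw(189),5)],0)
f=grab('scene','s1.png')
a=cv2.imread('pics/s1.png')[120:300,340:540];cv2.imwrite('pics/s1c.png',cv2.resize(a,None,fx=3,fy=3))
E
```

```text
t 4.1 p [0.422  0.3219 0.3361] yaw -169.9 z [-0.006 -0.002 -1.   ] F [ 0.  -0.5 -0.7] w 0.0851 q [ 0.09  0.57 -1.13  1.91  0.6   1.05  2.02]
{"dp":[[.0,-.01,.09],[.0,-.01,.09],[-.01,-.01,.09],[.0,.0,.09],[-.01,-.01,.1]],"twist":[[.0,-.001,.002],[.0,-.001,.002],[.0,.0,.002],[.0,-.001,.002],[.0,.0,.001]],"jaw":[0,0,0,0,0]}
end [0.425  0.3175 0.2809] max mm 12.119405926034494 deg 0.2683281572999748
```

View pics/s1c.png

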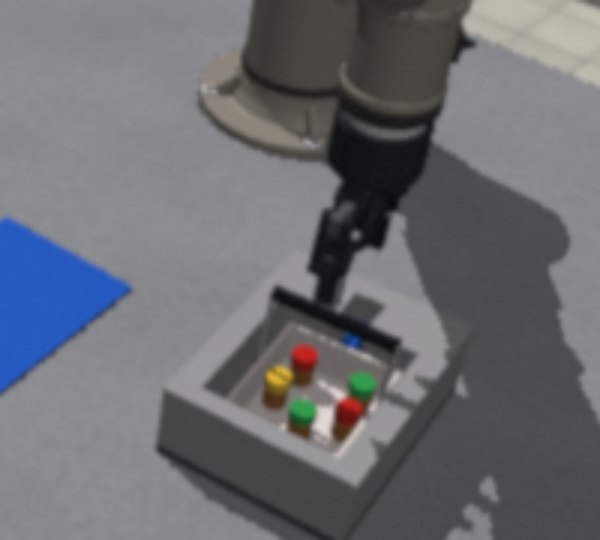

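Emit:
{"op": "apply_moves", "data": {
  "dp": [
    [0,-0.01,0.09],
    [0,-0.01,0.09],
    [-0.01,-0.01,0.09],
    [0,0,0.09],
    [-0.01,-0.01,0.08],
    [0,0,0.01],
    [0,0,0],
    [0,0,0],
    [0,0,0],
    [0,0,0],
    [0,0,0]
  ],
  "twist": [
    [0,0,0.002],
    [0,0,0.002],
    [0,0,0.002],
    [0,0,0.002],
    [0,0,0],
    [0,0,0],
    [0,0,0],
    [0,0,0],
    [0,0,0],
    [0,0,0],
    [0,0,0]
  ],
  "jaw": [0,0,0,0,0,0,200,220,240,255,255],
  "grip_force": 40
}}

```text
clock: 5.25
tcp_pos: [0.4267, 0.3142, 0.2785]
orientation: [0.235, -3.128, 0.005]
contact_force: [-1.5, -2.4, 5.8]
grip_width: 0.0127
```

```bash
python3 - <<'E'
from h import *
st()
f=grab('scene','s2.png')
a=cv2.imread('pics/s2.png')[120:300,340:540];cv2.imwrite('pics/s2c.png',cv2.resize(a,None,fx=3,fy=3))
E
```

```text
t 5.25 p [0.4267 0.3142 0.2785] yaw -171.4 z [-0.004 -0.004 -1.   ] F [-1.5 -2.4  5.8] w 0.0127 q [ 0.04  0.64 -1.05  1.96  0.68  0.96  1.95]
```

View pics/s2c.png

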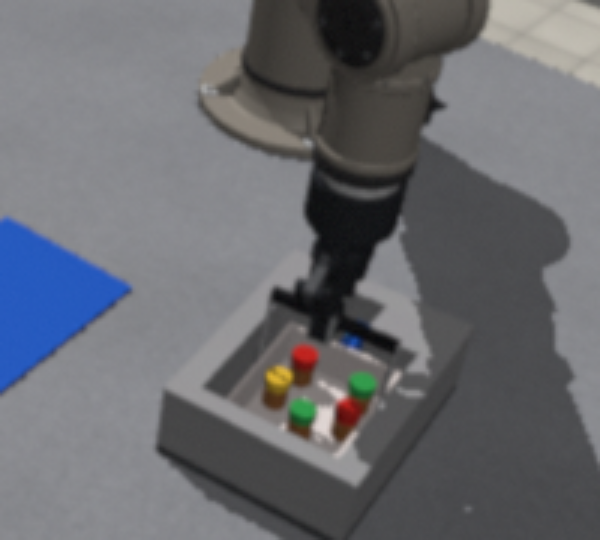

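Emit:
{"op": "apply_moves", "data": {
  "dp": [
    [-0.02,0,-0.01],
    [-0.02,0,-0.02],
    [-0.01,0,-0.04],
    [0,0,-0.06],
    [0,0,-0.08],
    [0,0,-0.1],
    [0,0,-0.1],
    [0,0,-0.1],
    [0,0,-0.1],
    [0,0,-0.1],
    [0,0,-0.08],
    [0,0,-0.05],
    [0,0,-0.03]
  ],
  "twist": [
    [0,0,0],
    [0,0,0],
    [0,0,0],
    [0,0,0],
    [0,0,0],
    [0,0,0],
    [0,0,0],
    [0,0,0],
    [0,0,0],
    [0,0,0],
    [0,0,0],
    [0,0,0],
    [0,0,0]
  ],
  "jaw": [255,255,255,255,255,255,255,255,255,255,255,255,255],
  "grip_force": 60
}}

```text
clock: 6.6
tcp_pos: [0.4331, 0.3152, 0.3924]
orientation: [0.236, -3.128, 0.007]
contact_force: [0.3, -1.1, -3.4]
grip_width: 0.0122
```

```bash
python3 - <<'E'
from h import *
st()
f=grab('scene','s3.png')
a=cv2.imread('pics/s3.png')[100:300,340:540];cv2.imwrite('pics/s3c.png',cv2.resize(a,None,fx=3,fy=3))
E
```

```text
t 6.6 p [0.4331 0.3152 0.3924] yaw -171.4 z [-0.004 -0.005 -1.   ] F [ 0.3 -1.1 -3.4] w 0.0122 q [ 0.15  0.51 -1.17  1.85  0.52  1.14  2.08]
```

View pics/s3c.png

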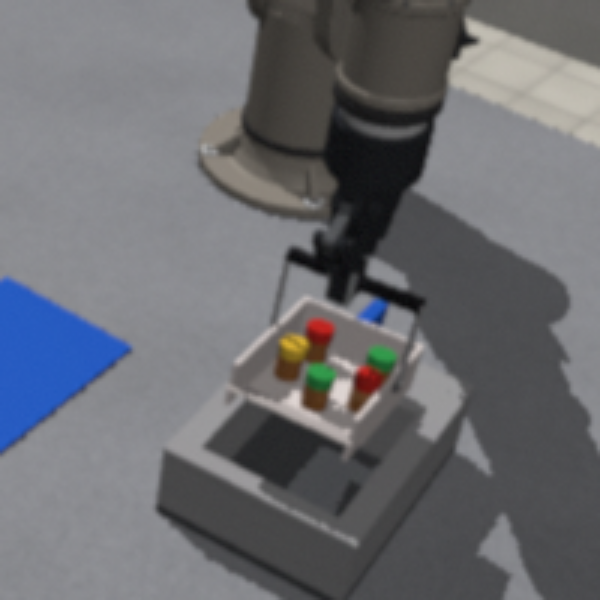

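```bash
cat >> h.py <<'E'
def ease(p1,yaw1,N,dyaw,jaw,part=None,tilt=0,dec=3):
    """smoothstep from present pose, total yaw turn dyaw, tool down"""
    s=r.get_obs();p0=s['tcp_pos'];M=Ro.from_rotvec(s['orientation']).as_matrix();y0=np.degrees(np.arctan2(M[1,0],M[0,0]))
    p=p0.copy();y=y0;out=[];tw=[]
    for i in range(N):
        u=(i+1)/N;sg=u*u*(3-2*u)
        P=p0+(np.array(p1)-p0)*sg;Y=y0+dyaw*sg
        R=rotw(y);dp=np.round(R.inv().apply(P-p)/.12,2)+0;t=np.round(-(Y-y)/120,3)+0
        out.append(dp.tolist());tw.append([0,0,float(t)])
        p=p+R.apply(dp*.12);y-=t*120
    for a in range(0,N,20):
        print(json.dumps(out[a:a+20]).replace(' ',''));print(json.dumps(tw[a:a+20]).replace(' ',''))
    print('end',p.round(4),y)
E
python3 - <<'E'
from h import *
ease([.525,.006,.392],3,36,-185.6,255)
E
```

```text
[[0.0,-0.01,0.0],[0.0,-0.01,0.0],[-0.01,-0.03,0.0],[-0.01,-0.04,0.0],[-0.01,-0.05,0.0],[-0.02,-0.05,0.0],[-0.02,-0.07,0.0],[-0.03,-0.06,0.0],[-0.05,-0.07,0.0],[-0.05,-0.07,0.0],[-0.06,-0.07,0.0],[-0.07,-0.06,0.0],[-0.09,-0.06,0.0],[-0.09,-0.05,0.0],[-0.1,-0.03,0.0],[-0.11,-0.03,0.0],[-0.11,0.0,0.0],[-0.11,0.0,0.0],[-0.11,0.02,0.0],[-0.11,0.04,0.0]]
[[0,0,0.004],[0,0,0.01],[0,0,0.016],[0,0,0.023],[0,0,0.028],[0,0,0.034],[0,0,0.038],[0,0,0.042],[0,0,0.047],[0,0,0.05],[0,0,0.053],[0,0,0.056],[0,0,0.058],[0,0,0.061],[0,0,0.062],[0,0,0.063],[0,0,0.064],[0,0,0.064],[0,0,0.065],[0,0,0.064]]
[[-0.1,0.05,0.0],[-0.09,0.06,0.0],[-0.08,0.07,0.0],[-0.07,0.07,0.01],[-0.05,0.08,0.0],[-0.04,0.08,0.0],[-0.04,0.08,0.0],[-0.02,0.08,0.0],[-0.01,0.07,0.0],[0.0,0.07,0.0],[0.0,0.06,0.0],[0.0,0.05,0.0],[0.0,0.04,0.0],[0.01,0.02,0.0],[0.0,0.02,0.0],[0.0,0.01,0.0]]
[[0,0,0.063],[0,0,0.062],[0,0,0.06],[0,0,0.059],[0,0,0.056],[0,0,0.053],[0,0,0.05],[0,0,0.046],[0,0,0.043],[0,0,0.038],[0,0,0.033],[0,0,0.029],[0,0,0.022],[0,0,0.017],[0,0,0.01],[0,0,0.004]]
end [0.5247 0.0057 0.3916] -357.0051375420526
```

Emit:
{"op": "apply_moves", "data": {
  "dp": [
    [0,-0.01,0],
    [0,-0.01,0],
    [-0.01,-0.03,0],
    [-0.01,-0.04,0],
    [-0.01,-0.05,0],
    [-0.02,-0.05,0],
    [-0.02,-0.07,0],
    [-0.03,-0.06,0],
    [-0.05,-0.07,0],
    [-0.05,-0.07,0],
    [-0.06,-0.07,0],
    [-0.07,-0.06,0],
    [-0.09,-0.06,0],
    [-0.09,-0.05,0],
    [-0.1,-0.03,0],
    [-0.11,-0.03,0],
    [-0.11,0,0],
    [-0.11,0,0],
    [-0.11,0.02,0],
    [-0.11,0.04,0]
  ],
  "twist": [
    [0,0,0.004],
    [0,0,0.01],
    [0,0,0.016],
    [0,0,0.023],
    [0,0,0.028],
    [0,0,0.034],
    [0,0,0.038],
    [0,0,0.042],
    [0,0,0.047],
    [0,0,0.05],
    [0,0,0.053],
    [0,0,0.056],
    [0,0,0.058],
    [0,0,0.06],
    [0,0,0.062],
    [0,0,0.063],
    [0,0,0.064],
    [0,0,0.064],
    [0,0,0.064],
    [0,0,0.064]
  ],
  "jaw": [255,255,255,255,255,255,255,255,255,255,255,255,255,255,255,255,255,255,255,255]
}}

```text
clock: 8.65
tcp_pos: [0.4777, 0.1209, 0.3867]
orientation: [-2.496, -1.902, 0.027]
contact_force: [-0.3, 0.2, -3.1]
grip_width: 0.0123
```

```bash
python3 - <<'E'
from h import *
st()
E
```

```text
t 8.65 p [0.4777 0.1209 0.3867] yaw 74.6 z [-0.016 -0.008 -1.   ] F [-0.3  0.2 -3.1] w 0.0123 q [ 0.26  0.28 -0.73  1.96  0.22  1.    0.72]
```

Emit:
{"op": "apply_moves", "data": {
  "dp": [
    [-0.1,0.05,0],
    [-0.09,0.06,0],
    [-0.08,0.07,0],
    [-0.07,0.07,0],
    [-0.05,0.08,0],
    [-0.04,0.08,0],
    [-0.04,0.08,0],
    [-0.02,0.08,0],
    [-0.01,0.07,0],
    [0,0.07,0],
    [0,0.06,0],
    [0,0.05,0],
    [0,0.04,0],
    [0,0.02,0],
    [0,0.01,0],
    [0,0,0]
  ],
  "twist": [
    [0,0,0.063],
    [0,0,0.062],
    [0,0,0.06],
    [0,0,0.059],
    [0,0,0.056],
    [0,0,0.053],
    [0,0,0.05],
    [0,0,0.046],
    [0,0,0.042],
    [0,0,0.038],
    [0,0,0.033],
    [0,0,0.028],
    [0,0,0.022],
    [0,0,0.015],
    [0,0,0.008],
    [0,0,0]
  ],
  "jaw": [255,255,255,255,255,255,255,255,255,255,255,255,255,255,255,255]
}}

```text
clock: 10.25
tcp_pos: [0.4946, -0.0196, 0.3825]
orientation: [3.128, -0.179, -0.038]
contact_force: [-0.2, -0.6, -3.3]
grip_width: 0.0123
```

```bash
python3 - <<'E'
from h import *
st()
f=grab('scene','s4.png')
a=cv2.imread('pics/s4.png')[50:300,220:520];cv2.imwrite('pics/s4c.png',cv2.resize(a,None,fx=2.4,fy=2.4))
g=grab('top');np.savez('/tmp/t4.npz',**g)
W=cloud(g);H=hsv(g)
E
```

```text
t 10.25 p [ 0.4946 -0.0196  0.3825] yaw -6.6 z [-0.024 -0.007 -1.   ] F [-0.2 -0.6 -3.3] w 0.0123 q [ 0.28  0.24 -0.42  1.97  0.12  0.98 -0.32]
```

View pics/s4c.png

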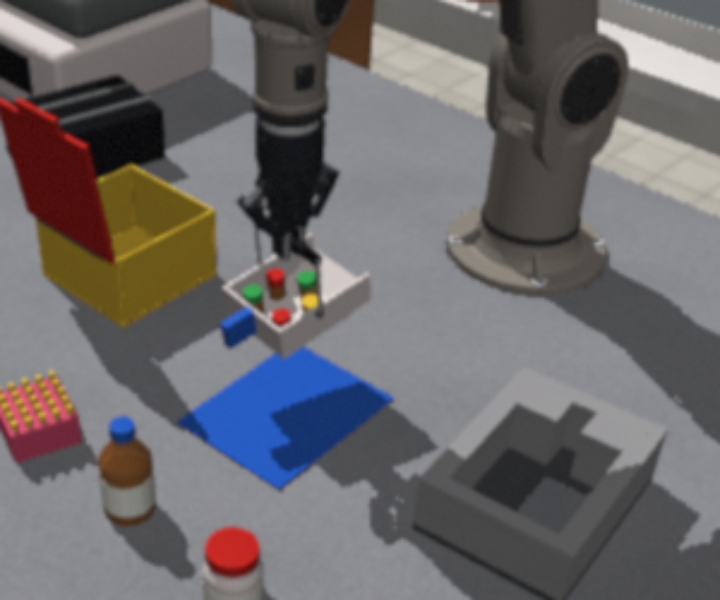

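```bash
python3 - <<'E'
from h import *
plan([([.525,.006,.36],rotw(3),9),([.525,.006,.285],rotw(3),10)],255,dec=3)
E
```

```text
{"dp":[[.026,-.027,.02],[.026,-.026,.02],[.027,-.026,.02],[.027,-.025,.02],[.027,-.025,.02],[.028,-.024,.021],[.028,-.023,.021],[.029,-.023,.021],[.029,-.022,.02],[.0,.0,.063],[.0,.0,.062],[.0,.0,.063],[.0,.0,.062],[.0,.0,.063],[.0,.0,.062],[.0,.0,.063],[.0,.0,.062],[.0,.0,.063],[-.001,.001,.062]],"twist":[[.0,.001,-.009],[.0,.001,-.009],[.001,.001,-.009],[.0,.001,-.009],[.001,.002,-.009],[.0,.001,-.009],[.001,.002,-.008],[.0,.001,-.009],[.001,.002,-.008],[.0,.0,.0],[.0,.0,.0],[.0,.0,.0],[.0,.0,.0],[.0,.0,.0],[.0,.0,.0],[.0,.0,.0],[.0,.0,.0],[.0,.0,.0],[.0,.0,.0]],"jaw":[255,255,255,255,255,255,255,255,255,255,255,255,255,255,255,255,255,255,255]}
end [0.525  0.0059 0.285 ] max mm 7.5600000000000005 deg 1.1128342194594842
```

Emit:
{"op": "apply_moves", "data": {
  "dp": [
    [0.02,-0.02,0.01],
    [0.03,-0.03,0.02],
    [0.03,-0.03,0.02],
    [0.03,-0.03,0.02],
    [0.03,-0.03,0.02],
    [0.03,-0.025,0.02],
    [0.03,-0.02,0.02],
    [0.03,-0.02,0.03],
    [0.02,-0.02,0.04],
    [0.01,-0.01,0.06],
    [0,0,0.06],
    [0,0,0.06],
    [0,0,0.06],
    [0,0,0.06],
    [0,0,0.06],
    [0,0,0.06],
    [0,0,0.06],
    [0,0,0.05],
    [0,0,0.04]
  ],
  "twist": [
    [0,0.001,-0.009],
    [0,0.001,-0.009],
    [0,0.001,-0.009],
    [0,0.001,-0.009],
    [0,0.001,-0.009],
    [0,0.001,-0.009],
    [0,0.001,-0.009],
    [0,0.001,-0.009],
    [0,0.001,-0.009],
    [0,0,0],
    [0,0,0],
    [0,0,0],
    [0,0,0],
    [0,0,0],
    [0,0,0],
    [0,0,0],
    [0,0,0],
    [0,0,0],
    [0,0,0]
  ],
  "jaw": [255,255,255,255,255,255,255,255,255,255,255,255,255,255,255,255,255,255,255]
}}

```text
clock: 12.25
tcp_pos: [0.529, 0.0105, 0.2808]
orientation: [3.133, 0.116, -0.007]
contact_force: [-0.3, -0.8, -1.6]
grip_width: 0.0124
```

```bash
python3 - <<'E'
from h import *
st()
plan([([.525,.006,.2735],rotw(3),6)],255,dec=3)
f=grab('scene','s5.png')
a=cv2.imread('pics/s5.png')[130:280,280:440];cv2.imwrite('pics/s5c.png',cv2.resize(a,None,fx=4,fy=4))
E
```

```text
t 12.25 p [0.529  0.0105 0.2808] yaw 4.2 z [-0.004 -0.007 -1.   ] F [-0.3 -0.8 -1.6] w 0.0124 q [ 0.2   0.43 -0.42  1.99  0.26  0.78 -0.3 ]
{"dp":[[-.006,.006,.01],[-.006,.006,.01],[-.006,.006,.01],[-.006,.006,.01],[-.006,.005,.01],[-.005,.006,.011]],"twist":[[.001,.0,.002],[.0,.0,.002],[.001,.001,.002],[.0,.0,.001],[.001,.001,.002],[.0,.0,.001]],"jaw":[255,255,255,255,255,255]}
end [0.525  0.006  0.2735] max mm 1.6188885075878447 deg 0.29393876913398137
```

View pics/s5c.png

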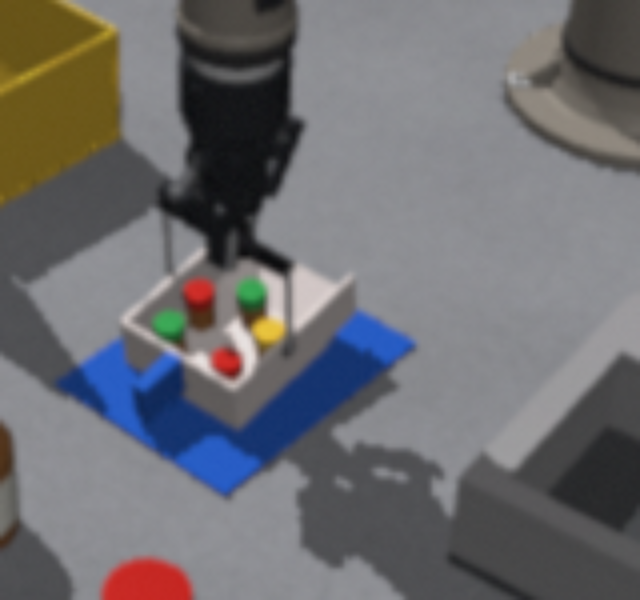

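Emit:
{"op": "apply_moves", "data": {
  "dp": [
    [0,0,0.01],
    [0,0,0.01],
    [0,0,0.01],
    [0,0,0.01]
  ],
  "twist": [
    [0,0,0],
    [0,0,0],
    [0,0,0],
    [0,0,0]
  ],
  "jaw": [255,255,255,255]
}}

```text
clock: 12.7
tcp_pos: [0.529, 0.0105, 0.2756]
orientation: [3.133, 0.116, -0.007]
contact_force: [-1.2, -0.3, -2.2]
grip_width: 0.0124
```

```bash
python3 - <<'E'
from h import *
st()
E
```

```text
t 12.7 p [0.529  0.0105 0.2756] yaw 4.2 z [-0.005 -0.007 -1.   ] F [-1.2 -0.3 -2.2] w 0.0124 q [ 0.2   0.44 -0.42  1.99  0.26  0.77 -0.3 ]
```

Emit:
{"op": "apply_moves", "data": {
  "dp": [
    [0,0,0.01],
    [0,0,0.01],
    [0,0,0.01]
  ],
  "twist": [
    [0,0,0],
    [0,0,0],
    [0,0,0]
  ],
  "jaw": [255,255,255]
}}

```text
clock: 13.0
tcp_pos: [0.5294, 0.0104, 0.2725]
orientation: [3.132, 0.116, -0.005]
contact_force: [-0.6, 0.0, 7.2]
grip_width: 0.0121
```

```bash
python3 - <<'E'
from h import *
st()
E
```

```text
t 13.0 p [0.5294 0.0104 0.2725] yaw 4.2 z [-0.003 -0.007 -1.   ] F [-0.6  0.   7.2] w 0.0121 q [ 0.2   0.45 -0.42  1.99  0.27  0.76 -0.31]
```

Emit:
{"op": "apply_moves", "data": {
  "dp": [
    [0,0,-0.02],
    [0,0,0],
    [0,0,0],
    [0,0,0]
  ],
  "twist": [
    [0,0,0],
    [0,0,0],
    [0,0,0],
    [0,0,0]
  ],
  "jaw": [240,180,165,165]
}}

```text
clock: 13.4
tcp_pos: [0.5302, 0.0106, 0.2758]
orientation: [3.133, 0.115, -0.001]
contact_force: [0.5, -0.7, 0.1]
grip_width: 0.0299
```

```bash
python3 - <<'E'
from h import *
st()
f=grab('scene','s6.png')
a=cv2.imread('pics/s6.png')[130:280,280:440];cv2.imwrite('pics/s6c.png',cv2.resize(a,None,fx=4,fy=4))
E
```

```text
t 13.4 p [0.5302 0.0106 0.2758] yaw 4.2 z [-0.    -0.007 -1.   ] F [ 0.5 -0.7  0.1] w 0.0299 q [ 0.2   0.44 -0.42  1.99  0.26  0.76 -0.3 ]
```

View pics/s6c.png

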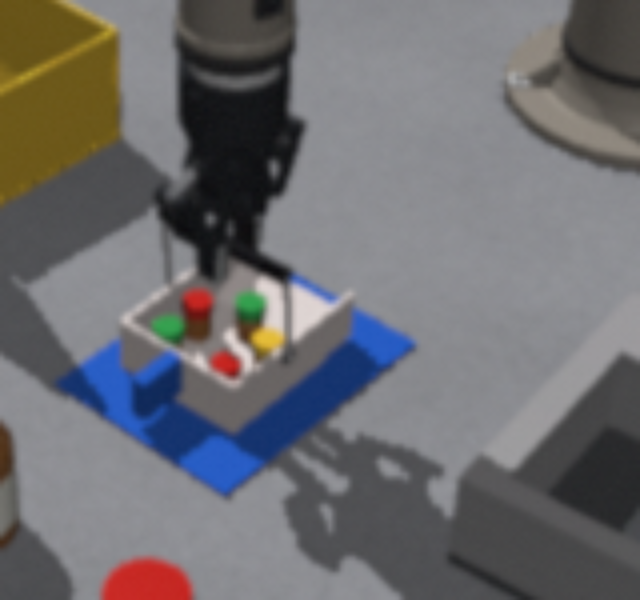

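Emit:
{"op": "apply_moves", "data": {
  "dp": [
    [0.03,0,0],
    [0.04,0,0],
    [0.04,0,0],
    [0.04,0,0.005],
    [0.04,0,0.01],
    [0.05,0,0.01],
    [0.05,0,0.015],
    [0.05,0,0.015],
    [0.05,0,0.02],
    [0.05,0,0.02],
    [0.04,0,0.025],
    [0.03,0,0.025],
    [0,0,0]
  ],
  "twist": [
    [0,0,0],
    [0,0,0],
    [0,0,0],
    [0,0,0],
    [0,0,0],
    [0,0,0],
    [0,0,0],
    [0,0,0],
    [0,0,0],
    [0,0,0],
    [0,0,0],
    [0,0,0],
    [0,0,0]
  ],
  "jaw": [165,165,165,165,165,165,165,165,165,165,165,165,165]
}}

```text
clock: 14.75
tcp_pos: [0.5973, 0.0155, 0.2562]
orientation: [3.133, 0.115, -0.001]
contact_force: [0.3, -0.3, -1.0]
grip_width: 0.0303
```

```bash
python3 - <<'E'
from h import *
st()
f=grab('scene','s7.png')
a=cv2.imread('pics/s7.png')[130:280,280:440];cv2.imwrite('pics/s7c.png',cv2.resize(a,None,fx=4,fy=4))
E
```

```text
t 14.75 p [0.5973 0.0155 0.2562] yaw 4.2 z [-0.    -0.006 -1.   ] F [ 0.3 -0.3 -1. ] w 0.0303 q [ 0.16  0.56 -0.39  1.84  0.3   0.8  -0.31]
```

View pics/s7c.png

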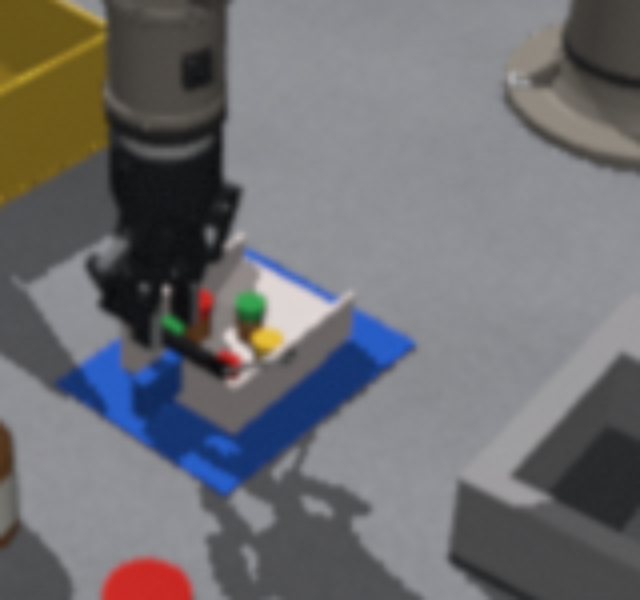

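Emit:
{"op": "apply_moves", "data": {
  "dp": [
    [0,0,-0.1],
    [0,0,-0.2],
    [0,0,-0.25],
    [0,0,-0.2],
    [-0.15,0,-0.1],
    [-0.25,0,-0.05],
    [-0.25,0,0]
  ],
  "twist": [
    [0,0,0],
    [0,0,0],
    [0,0,0],
    [0,0,-0.07],
    [0,0,-0.07],
    [0,0,-0.07],
    [0,0,-0.07]
  ],
  "jaw": [165,150,100,50,0,0,0]
}}

```text
clock: 15.5
tcp_pos: [0.5251, -0.0112, 0.3749]
orientation: [2.956, 1.041, 0.004]
contact_force: [0.7, 0.6, 0.7]
grip_width: 0.0855
```

```bash
python3 - <<'E'
from h import *
st()
f=grab('scene','s8.png');g=grab('top','t8.png');np.savez('/tmp/s8.npz',**f);np.savez('/tmp/t8.npz',**g)
a=cv2.imread('pics/s8.png')[130:280,280:440];b=cv2.imread('pics/t8.png')[140:290,270:400]
cv2.imwrite('pics/s8c.png',np.hstack([cv2.resize(a,(400,375)),cv2.resize(b,(325,375))]))
E
```

```text
t 15.5 p [ 0.5251 -0.0112  0.3749] yaw 38.8 z [ 0.005 -0.006 -1.   ] F [0.7 0.6 0.7] w 0.0855 q [ 0.39  0.32 -0.59  1.91  0.22  0.97  0.38]
```

View pics/s8c.png

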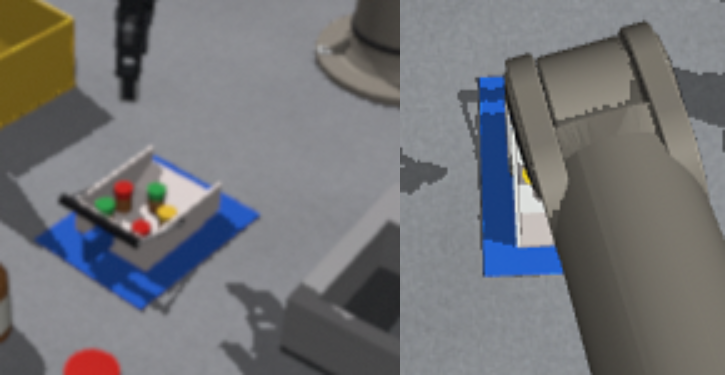

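```bash
python3 - <<'E'
from h import *
f=np.load('/tmp/s8.npz');f={k:f[k] for k in f}
W=cloud(f);H=hsv(f);v=H[...,2];X,Y,Z=[W[...,i] for i in range(3)]
m=(v<50)&(X>.5)&(X<.75)&(Y>-.1)&(Y<.12)&(Z>.05)&(Z<.16)
p=W[m];print(len(p),p.mean(0).round(4),p.min(0).round(4),p.max(0).round(4));print('zpct',np.percentile(p[:,2],[5,50,95]).round(4))
xl=np.polyfit(p[:,1],p[:,0],1);print(xl)
# white walls
w=(H[...,1]<50)&(v>110)&(X>.4)&(X<.7)&(abs(Y)<.12)&(Z>.038)
q=W[w];print('walls',len(q),q.min(0).round(3),q.max(0).round(3),np.percentile(q[:,2],[50,90,98]).round(3))
import cv2
rc=cv2.minAreaRect((q[q[:,2]>.042][:,:2]*1000).astype(np.float32));print(rc)
b=(H[...,0]>100)&(H[...,0]<130)&(H[...,1]>150)&(X>.55)&(X<.7)&(abs(Y)<.12)&(Z>.012)
q=W[b];print('fin',len(q),q.min(0).round(3),q.max(0).round(3),q.mean(0).round(3))
t=b&(Z>.04);q=W[t];print('fintop',len(q),q.mean(0).round(4),q.min(0).round(3),q.max(0).round(3))
a=cv2.imread('pics/s8.png')[180:260,290:380];cv2.imwrite('pics/s8d.png',cv2.resize(a,None,fx=7,fy=7,interpolation=cv2.INTER_CUBIC))
E
```

```text
110 [0.6023 0.013  0.064 ] [ 0.5943 -0.0455  0.0567] [0.6099 0.0669 0.0702]
zpct [0.0584 0.0644 0.0681]
[-0.05830596  0.60306469]
walls 1296 [ 0.44  -0.063  0.038] [0.599 0.066 0.622] [0.576 0.609 0.618]
((517.6746826171875, 0.314453125), (160.42059326171875, 121.85499572753906), 5.116224765777588)
fin 124 [0.584 0.003 0.013] [0.623 0.032 0.062] [0.608 0.013 0.035]
fintop 46 [0.6096 0.0121 0.0478] [0.592 0.003 0.04 ] [0.623 0.032 0.062]
```

View pics/s8d.png

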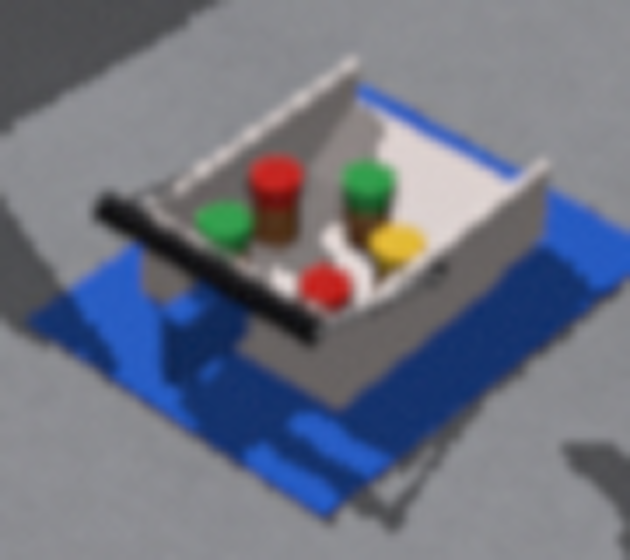

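```bash
python3 - <<'E'
from h import *
R=rotw(94,25);print(R.as_matrix()[:,2])
pin=np.array([.6208,.013,.030]);zt=R.as_matrix()[:,2]
T=pin-.155*zt;A=T-.085*zt;print('T',T.round(4),'A',A.round(4))
plan([(A,R,11)],0,dec=2)
E
```

```text
[-0.42158878 -0.02948036 -0.90630779]
T [0.6861 0.0176 0.1705] A [0.722  0.0201 0.2475]
{"dp":[[.13,.07,.1],[.13,.09,.09],[.12,.1,.08],[.12,.12,.08],[.11,.13,.07],[.09,.14,.06],[.08,.15,.06],[.07,.16,.05],[.06,.16,.04],[.05,.17,.04],[.03,.18,.03]],"twist":[[.018,-.009,-.041],[.018,-.009,-.042],[.018,-.009,-.041],[.017,-.009,-.042],[.018,-.009,-.041],[.017,-.009,-.042],[.017,-.009,-.041],[.018,-.009,-.042],[.017,-.009,-.041],[.018,-.008,-.042],[.017,-.009,-.041]],"jaw":[0,0,0,0,0,0,0,0,0,0,0]}
end [0.7226 0.02   0.2474] max mm 22.513995647152463 deg 5.588702890653609
```

Emit:
{"op": "apply_moves", "data": {
  "dp": [
    [0.13,0.07,0.1],
    [0.13,0.09,0.09],
    [0.12,0.1,0.08],
    [0.12,0.12,0.08],
    [0.11,0.13,0.07],
    [0.09,0.14,0.06],
    [0.08,0.15,0.06],
    [0.07,0.16,0.05],
    [0.06,0.16,0.04],
    [0.05,0.17,0.04],
    [0.03,0.17,0.03],
    [0,0,0]
  ],
  "twist": [
    [0.018,-0.009,-0.042],
    [0.018,-0.009,-0.042],
    [0.018,-0.009,-0.042],
    [0.018,-0.009,-0.042],
    [0.018,-0.009,-0.042],
    [0.018,-0.009,-0.042],
    [0.018,-0.009,-0.042],
    [0.018,-0.009,-0.042],
    [0.018,-0.009,-0.042],
    [0.018,-0.009,-0.042],
    [0.018,-0.009,-0.042],
    [0,0,0]
  ],
  "jaw": [0,0,0,0,0,0,0,0,0,0,0,0]
}}

```text
clock: 16.8
tcp_pos: [0.731, 0.0239, 0.2516]
orientation: [-1.88, -2.072, 0.471]
contact_force: [-0.2, 0.6, -0.0]
grip_width: 0.0854
```

```bash
cat > fin.py <<'E'
from h import *
R=rotw(94,25);zt=R.as_matrix()[:,2]
pin=np.array([.6208,.013,.030]);T=pin-.155*zt
E
python3 - <<'E'
from fin import *
st()
plan([(T-.03*zt,R,5),(T,R,5)],0,dec=2)
f=grab('scene','s9.png');g=grab('top','t9.png')
W=cloud(g);H=hsv(g);X,Y,Z=[W[...,i] for i in range(3)]
b=(H[...,0]>100)&(H[...,0]<130)&(H[...,1]>150)&(X>.575)&(X<.7)&(abs(Y)<.12)&(Z>.02)&(Z<.07);q=W[b]
print('fin top cam',len(q)); 
if len(q): print(q.mean(0).round(4),q.min(0).round(3),q.max(0).round(3))
a=cv2.imread('pics/s9.png')[130:280,240:440];b=cv2.imread('pics/t9.png')[140:290,270:400]
cv2.imwrite('pics/s9c.png',np.hstack([cv2.resize(a,(500,375)),cv2.resize(b,(300,375))]))
E
```

```text
t 16.8 p [0.731  0.0239 0.2516] yaw 95.5 z [-0.434 -0.039 -0.9  ] F [-0.2  0.6 -0. ] w 0.0854 q [ 0.25  0.93 -0.67  1.28  0.42  1.54  1.24]
{"dp":[[.0,-.01,.1],[-.01,-.01,.11],[.0,-.01,.1],[-.01,-.01,.11],[.0,-.01,.1],[.0,.0,.05],[.0,.0,.05],[.0,.0,.05],[.0,.0,.05],[.0,.0,.05]],"twist":[[-.001,.001,.002],[-.001,.001,.003],[-.002,.001,.002],[-.001,.0,.003],[-.002,.001,.002],[.0,.0,.0],[.0,.0,.0],[.0,.0,.0],[.0,.0,.0],[.0,.0,.0]],"jaw":[0,0,0,0,0,0,0,0,0,0]}
end [0.6864 0.018  0.1707] max mm 13.3086438076913 deg 0.397994974842648
fin top cam 98
[0.5983 0.0072 0.0563] [ 0.581 -0.045  0.026] [0.619 0.065 0.069]
```

View pics/s9c.png

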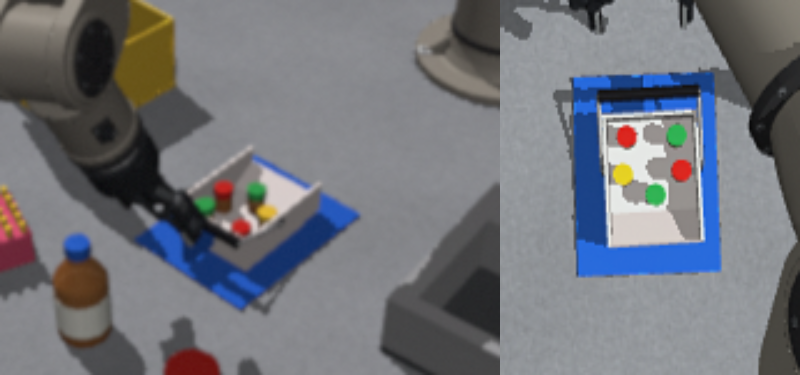

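```bash
python3 - <<'E'
from fin import *
g=grab('top')
W=cloud(g);H=hsv(g);X,Y,Z=[W[...,i] for i in range(3)]
m=(H[...,2]<50)&(X>.57)&(X<.63)&(abs(Y)<.1)&(Z>.045)&(Z<.085);p=W[m]
print('bar',len(p),p.mean(0).round(4),p[:,1].min().round(4),p[:,1].max().round(4),np.polyfit(p[:,1],p[:,0],1).round(3),np.percentile(p[:,2],[5,50,95]).round(4))
b=(H[...,0]>100)&(H[...,0]<130)&(H[...,1]>150)&(X>.59)&(X<.66)&(Y>-.02)&(Y<.04)&(Z>.03)&(Z<.055);q=W[b]
print('fin',len(q),q.mean(0).round(4),q.min(0).round(4),q.max(0).round(4))
# tray walls rims
w=(H[...,1]<60)&(H[...,2]>100)&(X>.42)&(X<.62)&(abs(Y)<.1)&(Z>.04)&(Z<.06);q=W[w]
rc=cv2.minAreaRect((q[:,:2]*1000).astype(np.float32));print(len(q),rc,np.median(q[:,2]))
E
```

```text
bar 185 [0.5975 0.0086 0.068 ] -0.0479 0.0646 [-0.076  0.598] [0.0647 0.068  0.0713]
fin 34 [0.61   0.0082 0.0498] [0.5911 0.0015 0.046 ] [0.6186 0.0154 0.0542]
308 ((515.6376342773438, 0.2011871337890625), (146.74368286132812, 119.55322265625), 5.441323280334473) 0.049402449083542424
```

```bash
sed -i 's/pin=.*;T/pin=np.array([.614,.0095,.030]);T/' fin.py; sed -i 's/rotw(94,25)/rotw(94.4,25)/' fin.py
python3 - <<'E'
from fin import *
print(T)
plan([(T-.03*zt,R,5),(T,R,5)],0,dec=2)
E
```

```text
[0.67931277 0.01452554 0.17047771]
{"dp":[[-.01,-.02,.11],[-.01,-.02,.11],[-.01,-.02,.12],[.0,-.01,.11],[-.01,-.02,.12],[.0,.0,.05],[.0,.0,.05],[.0,.0,.05],[.0,.0,.05],[.0,.0,.05]],"twist":[[-.001,.0,.002],[-.001,.001,.001],[-.001,.001,.002],[-.001,.0,.001],[-.001,.001,.002],[.0,.0,.0],[.0,.0,.0],[.0,.0,.0],[.0,.0,.0],[.0,.0,.0]],"jaw":[0,0,0,0,0,0,0,0,0,0]}
end [0.6787 0.0141 0.1702] max mm 14.647866738880444 deg 0.29393876913398137
```

Emit:
{"op": "apply_moves", "data": {
  "dp": [
    [-0.01,-0.02,0.1],
    [-0.01,-0.02,0.11],
    [-0.01,-0.02,0.11],
    [0,-0.02,0.11],
    [-0.01,-0.02,0.11],
    [0,0,0.05],
    [0,0,0.04]
  ],
  "twist": [
    [-0.001,0,0.002],
    [-0.001,0,0.002],
    [-0.001,0,0.002],
    [-0.001,0,0.002],
    [-0.001,0,0.002],
    [0,0,0],
    [0,0,0]
  ],
  "jaw": [0,0,0,0,0,0,0]
}}

```text
clock: 17.65
tcp_pos: [0.681, 0.0108, 0.195]
orientation: [-1.937, -2.055, 0.46]
contact_force: [0.8, -0.4, -0.6]
grip_width: 0.0854
```

```bash
python3 - <<'E'
from fin import *
st()
plan([(T,R,4)],0,dec=2)
f=grab('scene','s10.png');g=grab('top','t10.png')
a=cv2.imread('pics/s10.png')[150:270,250:410];b=cv2.imread('pics/t10.png')[120:270,280:400]
cv2.imwrite('pics/s10c.png',np.hstack([cv2.resize(a,(500,375)),cv2.resize(b,(300,375))]))
E
```

```text
t 17.65 p [0.681  0.0108 0.195 ] yaw 93.6 z [-0.412 -0.039 -0.91 ] F [ 0.8 -0.4 -0.6] w 0.0854 q [ 0.29  0.92 -0.65  1.47  0.45  1.37  1.17]
{"dp":[[.01,.02,.05],[.01,.02,.05],[.01,.02,.05],[.0,.01,.04]],"twist":[[.001,.001,-.002],[.001,.001,-.002],[.001,.001,-.003],[.002,.0,-.002]],"jaw":[0,0,0,0]}
end [0.679  0.014  0.1708] max mm 6.572670690061994 deg 0.397994974842648
```

View pics/s10c.png

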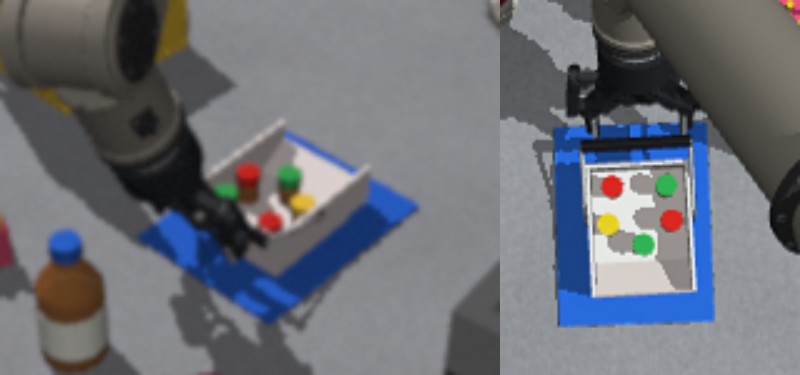

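Emit:
{"op": "apply_moves", "data": {
  "dp": [
    [0.01,0.02,0.05],
    [0.01,0.02,0.05],
    [0.01,0.02,0.05],
    [0,0.01,0.04],
    [0,0,0],
    [0,0,0]
  ],
  "twist": [
    [0.001,0.001,-0.002],
    [0.001,0.001,-0.002],
    [0.001,0.001,-0.002],
    [0.001,0.001,-0.002],
    [0,0,0],
    [0,0,0]
  ],
  "jaw": [0,0,0,0,100,150],
  "grip_force": 30
}}

```text
clock: 18.35
tcp_pos: [0.68, 0.0151, 0.169]
orientation: [-1.91, -2.06, 0.453]
contact_force: [-0.3, 0.1, -0.2]
grip_width: 0.0591
```

```bash
python3 - <<'E'
from fin import *
st()
f=grab('scene','s11.png');g=grab('top','t11.png')
a=cv2.imread('pics/s11.png')[150:270,250:410];b=cv2.imread('pics/t11.png')[120:270,280:400]
cv2.imwrite('pics/s11c.png',np.hstack([cv2.resize(a,(500,375)),cv2.resize(b,(300,375))]))
E
```

```text
t 18.35 p [0.68   0.0151 0.169 ] yaw 94.3 z [-0.42  -0.03  -0.907] F [-0.3  0.1 -0.2] w 0.0591 q [ 0.29  0.95 -0.65  1.47  0.46  1.34  1.18]
```

View pics/s11c.png

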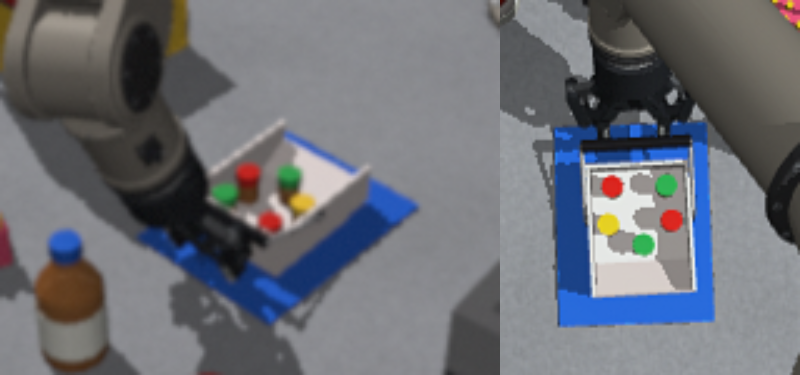

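Emit:
{"op": "apply_moves", "data": {
  "dp": [
    [0,0,0],
    [0,0,0],
    [0,0,0],
    [0,0,0],
    [0,0,0]
  ],
  "twist": [
    [0,0,0],
    [0,0,0],
    [0,0,0],
    [0,0,0],
    [0,0,0]
  ],
  "jaw": [190,215,235,255,255],
  "grip_force": 30
}}

```text
clock: 18.95
tcp_pos: [0.6803, 0.0147, 0.1698]
orientation: [-1.912, -2.061, 0.452]
contact_force: [0.6, 0.8, -1.1]
grip_width: 0.0137
```

Emit:
{"op": "apply_moves", "data": {
  "dp": [
    [0,0,0],
    [0,0,0]
  ],
  "twist": [
    [0,0,0],
    [0,0,0]
  ],
  "jaw": [255,255],
  "grip_force": 110
}}

```text
clock: 19.15
tcp_pos: [0.6804, 0.0147, 0.17]
orientation: [-1.913, -2.061, 0.452]
contact_force: [-0.4, 0.1, -1.1]
grip_width: 0.0125
```

```bash
python3 - <<'E'
from fin import *
st()
f=grab('scene','s12.png');g=grab('top','t12.png')
a=cv2.imread('pics/s12.png')[150:270,250:410];b=cv2.imread('pics/t12.png')[120:270,280:400]
cv2.imwrite('pics/s12c.png',np.hstack([cv2.resize(a,(500,375)),cv2.resize(b,(300,375))]))
s=r.get_obs();p=s['tcp_pos']
plan([(p+[0,0,.05],Ro.from_rotvec(s['orientation']),8)],255,dec=2)
E
```

```text
t 19.15 p [0.6804 0.0147 0.17  ] yaw 94.3 z [-0.418 -0.03  -0.908] F [-0.4  0.1 -1.1] w 0.0125 q [ 0.29  0.95 -0.65  1.47  0.46  1.34  1.18]
{"dp":[[.0,-.02,-.05],[.0,-.02,-.05],[.0,-.02,-.05],[.0,-.02,-.05],[.0,-.02,-.04],[.0,-.02,-.05],[.0,-.03,-.04],[.0,-.02,-.05]],"twist":[[.0,.0,.0],[.0,.0,.0],[.0,.0,.0],[.0,.0,.0],[.0,.0,.0],[.0,.0,.0],[.0,.0,.0],[.0,.0,.0]],"jaw":[255,255,255,255,255,255,255,255]}
end [0.681  0.0147 0.2199] max mm 6.462197768561405 deg 0.0
```

View pics/s12c.png

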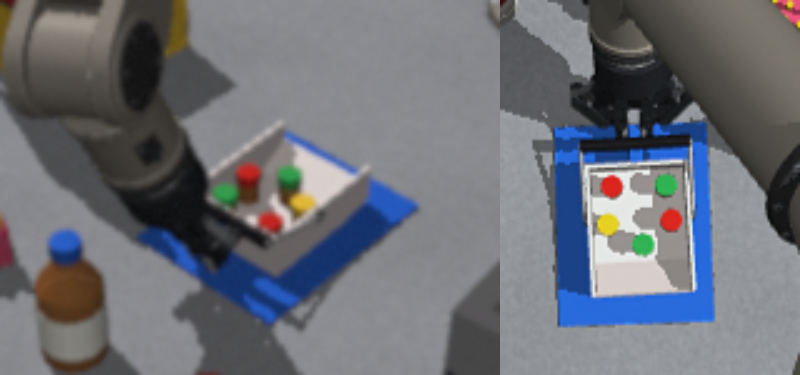

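Emit:
{"op": "apply_moves", "data": {
  "dp": [
    [0,-0.01,-0.02],
    [0,-0.02,-0.04],
    [0,-0.02,-0.05],
    [0,-0.03,-0.06],
    [0,-0.03,-0.06],
    [0,-0.03,-0.06],
    [0,-0.02,-0.05],
    [0,-0.02,-0.04]
  ],
  "twist": [
    [0,0,0],
    [0,0,0],
    [0,0,0],
    [0,0,0],
    [0,0,0],
    [0,0,0],
    [0,0,0],
    [0,0,0]
  ],
  "jaw": [255,255,255,255,255,255,255,255],
  "grip_force": 120
}}

```text
clock: 20.05
tcp_pos: [0.6796, 0.0146, 0.2238]
orientation: [-1.913, -2.062, 0.451]
contact_force: [0.3, -0.3, -3.7]
grip_width: 0.012
```

```bash
python3 - <<'E'
from fin import *
st()
f=grab('scene','s13.png');g=grab('top','t13.png')
a=cv2.imread('pics/s13.png')[130:270,240:410];b=cv2.imread('pics/t13.png')[120:270,280:400]
cv2.imwrite('pics/s13c.png',np.hstack([cv2.resize(a,(500,400)),cv2.resize(b,(300,400))]))
W=cloud(g);H=hsv(g);X,Y,Z=[W[...,i] for i in range(3)]
w=(H[...,1]<60)&(H[...,2]>100)&(X>.38)&(X<.62)&(abs(Y)<.1)&(Z>.075)&(Z<.13);q=W[w]
side=q[abs(q[:,1]-q[:,1].max())<.012]
print(len(q),np.polyfit(q[:,0],q[:,2],1),q.min(0).round(3),q.max(0).round(3))
for a,b in [(.42,.46),(.46,.5),(.5,.54),(.54,.58),(.58,.62)]:
    k=q[(q[:,0]>a)&(q[:,0]<b)];
    if len(k): print(a,len(k),np.percentile(k[:,2],[20,50,90,98]).round(4))
E
```

```text
t 20.05 p [0.6796 0.0146 0.2238] yaw 94.3 z [-0.417 -0.03  -0.908] F [ 0.3 -0.3 -3.7] w 0.012 q [ 0.3   0.89 -0.68  1.46  0.42  1.41  1.19]
589 [0.17559336 0.00569373] [ 0.438 -0.059  0.075] [0.62  0.067 0.126]
0.42 230 [0.0769 0.0794 0.0842 0.1041]
0.46 62 [0.0997 0.1027 0.1048 0.106 ]
0.5 78 [0.0998 0.1023 0.1054 0.1071]
0.54 182 [0.1007 0.1039 0.1097 0.1136]
0.58 37 [0.1025 0.1049 0.1195 0.1246]
```

View pics/s13c.png

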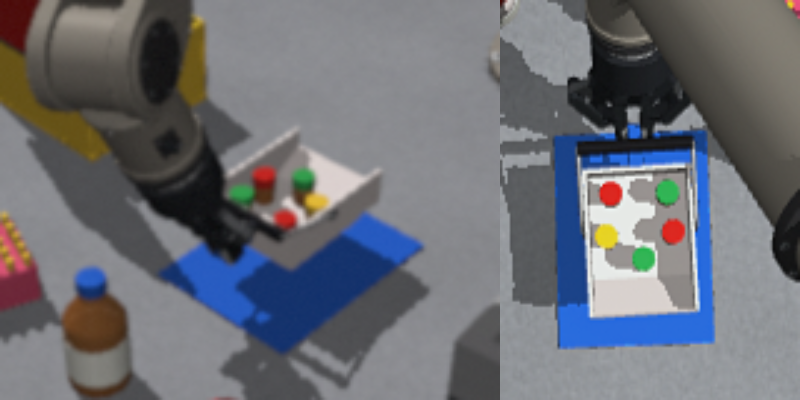

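```bash
cat >> h.py <<'E'
PX,PZ=-.0935,.025   # pinch in tray frame
def pose(L,h,th,a=24.8):
    """tray lip at L, heading h deg, tipped th -> TCP,R"""
    hd=np.array([np.cos(np.radians(h)),np.sin(np.radians(h)),0]);t=np.radians(th)
    xt=hd*np.cos(t)-np.array([0,0,np.sin(t)]);ztr=hd*np.sin(t)+np.array([0,0,np.cos(t)])
    pin=np.array(L)+xt*(PX-.08)+ztr*(PZ-.024)
    R=rotw(h-90,a-th);return pin-.155*R.as_matrix()[:,2],R
def lipnow(a=24.8):
    s=r.get_obs();R=Ro.from_rotvec(s['orientation']);M=R.as_matrix()
    # tool x = -tray y? compute tray axes from tool
    xj=M[:,0]; pin=s['tcp_pos']+.155*M[:,2]
    Rt=R*rotw(-90,a).inv()   # tray rotation (h=0,th=0 -> rotw(-90,a))
    T=Rt.as_matrix();lip=pin+T@np.array([.08-PX,0,.024-PZ])
    h=np.degrees(np.arctan2(T[1,0],T[0,0]));th=np.degrees(np.arcsin(-T[2,0]))
    return lip,h,th,T
def tplan(L1,h1,th1,N,prof='smooth',dec=2):
    L0,h0,th0,_=lipnow();s=r.get_obs();p=s['tcp_pos'];R=Ro.from_rotvec(s['orientation'])
    d=[];tw=[]
    dh=(h1-h0+180)%360-180
    for i in range(N):
        u=(i+1)/N; sg=u*u*(3-2*u) if prof=='smooth' else u
        P,Rt=pose(L0+(np.array(L1)-L0)*sg,h0+dh*sg,th0+(th1-th0)*sg)
        a=np.round(R.inv().apply(P-p)/.12,dec)+0;w=np.round((R.inv()*Rt).as_rotvec()/np.radians(120),3)+0
        d.append(a.tolist());tw.append(w.tolist());p=p+R.apply(a*.12);R=R*Ro.from_rotvec(w*np.radians(120))
    for k in range(0,N,20):
        print(json.dumps(d[k:k+20]).replace(' ',''));print(json.dumps(tw[k:k+20]).replace(' ',''))
    print('end',p.round(4),'maxmm',max(np.linalg.norm(x)*120 for x in d).__round__(1),'deg',max(np.linalg.norm(x)*120 for x in tw).__round__(1))
E
python3 - <<'E'
from h import *
L,h,th,T=lipnow();print(L.round(4),h,th,T.round(3))
f=np.load('/tmp/top0.npz');f={k:f[k] for k in f};W=cloud(f)
m=(W[...,0]>.33)&(W[...,0]<.75)&(W[...,1]<-.47)&(W[...,1]>-.85)&(W[...,2]>.03)
q=W[m];print(len(q));print(q.min(0),q.max(0))
P,_=pose([.46,.11,.165],100,0);print(P)
tplan([.46,.11,.165],100,0,20)
E
```

```text
[ 0.4423 -0.0028  0.082 ] -175.7184009618829 0.11856952020666589 [[-0.997  0.075 -0.002]
 [-0.075 -0.997 -0.002]
 [-0.002 -0.002  1.   ]]
2428
[ 0.3300311  -0.81531915  0.03000285] [ 0.65562225 -0.60345757  0.09758386]
[ 0.50141771 -0.12489149  0.30670551]
[[-0.01,0.0,-0.01],[-0.04,0.0,-0.01],[-0.07,-0.01,-0.02],[-0.08,-0.01,-0.03],[-0.11,-0.02,-0.03],[-0.11,-0.02,-0.04],[-0.13,-0.03,-0.03],[-0.14,-0.04,-0.04],[-0.15,-0.05,-0.03],[-0.15,-0.06,-0.03],[-0.16,-0.06,-0.03],[-0.16,-0.07,-0.02],[-0.15,-0.07,-0.02],[-0.15,-0.07,-0.02],[-0.14,-0.06,-0.01],[-0.13,-0.06,-0.02],[-0.1,-0.05,-0.01],[-0.09,-0.04,0.0],[-0.05,-0.02,-0.01],[-0.02,-0.01,0.0]]
[[0.0,0.001,0.005],[0.0,0.007,0.013],[0.0,0.009,0.021],[0.0,0.013,0.028],[0.0,0.015,0.033],[0.0,0.018,0.038],[0.0,0.019,0.042],[0.0,0.021,0.045],[0.0,0.021,0.047],[0.0,0.022,0.047],[0.0,0.022,0.048],[0.001,0.021,0.047],[0.0,0.021,0.045],[0.0,0.02,0.042],[0.0,0.017,0.038],[0.0,0.016,0.033],[0.0,0.012,0.028],[0.0,0.01,0.02],[0.0,0.006,0.014],[0.0,0.002,0.004]]
end [ 0.5014 -0.1249  0.3065] maxmm 21.1 deg 6.3
```

Emit:
{"op": "apply_moves", "data": {
  "dp": [
    [-0.01,0,-0.01],
    [-0.04,0,-0.02],
    [-0.07,-0.01,-0.03],
    [-0.08,-0.01,-0.03],
    [-0.11,-0.02,-0.03],
    [-0.11,-0.02,-0.04],
    [-0.13,-0.03,-0.03],
    [-0.14,-0.04,-0.04],
    [-0.15,-0.05,-0.03],
    [-0.15,-0.06,-0.03],
    [-0.16,-0.06,-0.03],
    [-0.16,-0.07,-0.02],
    [-0.15,-0.07,-0.02],
    [-0.15,-0.07,-0.02],
    [-0.14,-0.06,-0.01],
    [-0.13,-0.06,-0.02],
    [-0.1,-0.05,-0.01],
    [-0.09,-0.04,0],
    [-0.05,-0.02,0],
    [-0.02,-0.01,0]
  ],
  "twist": [
    [0,0.001,0.005],
    [0,0.007,0.013],
    [0,0.009,0.021],
    [0,0.013,0.028],
    [0,0.015,0.033],
    [0,0.018,0.038],
    [0,0.019,0.042],
    [0,0.021,0.045],
    [0,0.021,0.047],
    [0,0.022,0.047],
    [0,0.022,0.048],
    [0,0.021,0.047],
    [0,0.021,0.045],
    [0,0.02,0.042],
    [0,0.017,0.038],
    [0,0.016,0.033],
    [0,0.012,0.028],
    [0,0.01,0.02],
    [0,0.006,0.014],
    [0,0.002,0.004]
  ],
  "jaw": [255,255,255,255,255,255,255,255,255,255,255,255,255,255,255,255,255,255,255,255]
}}

```text
clock: 22.15
tcp_pos: [0.4888, -0.1357, 0.3105]
orientation: [-2.717, -0.068, 0.036]
contact_force: [-1.0, -0.8, -3.4]
grip_width: 0.0126
```

```bash
python3 - <<'E'
from h import *
st();L,h,th,T=lipnow();print(L.round(4),h,th,T[2].round(3))
f=grab('scene','s14.png')
a=cv2.imread('pics/s14.png')[50:270,200:460];cv2.imwrite('pics/s14c.png',cv2.resize(a,None,fx=2.5,fy=2.5))
tplan([.45,-.375,.16],100,0,26)
E
```

```text
t 22.15 p [ 0.4888 -0.1357  0.3105] yaw 3.0 z [-0.036  0.41  -0.911] F [-1.  -0.8 -3.4] w 0.0126 q [ 0.72  0.44 -0.57  1.96 -0.22  0.93  0.38]
[0.474  0.1011 0.1667] 93.05284448790391 0.5080023571023516 [-0.009  0.015  1.   ]
[[-0.02,0.02,-0.01],[0.0,0.04,-0.02],[0.0,0.07,-0.03],[-0.01,0.1,-0.04],[-0.01,0.12,-0.05],[0.0,0.14,-0.06],[-0.02,0.16,-0.07],[-0.01,0.17,-0.07],[-0.01,0.18,-0.08],[-0.02,0.2,-0.09],[-0.02,0.2,-0.08],[-0.02,0.21,-0.09],[-0.02,0.2,-0.09],[-0.02,0.21,-0.09],[-0.03,0.21,-0.09],[-0.02,0.2,-0.09],[-0.03,0.19,-0.08],[-0.02,0.18,-0.08],[-0.03,0.17,-0.08],[-0.02,0.15,-0.06]]
[[0.0,0.007,-0.003],[0.0,-0.001,-0.001],[0.0,0.0,-0.001],[0.0,-0.001,-0.001],[0.0,-0.001,-0.002],[0.001,-0.001,-0.002],[0.0,-0.001,-0.002],[0.0,-0.001,-0.003],[0.0,-0.001,-0.003],[0.0,-0.001,-0.002],[0.001,-0.002,-0.003],[0.0,-0.001,-0.003],[0.0,-0.001,-0.003],[0.0,-0.002,-0.003],[0.001,-0.001,-0.003],[0.0,-0.001,-0.003],[0.0,-0.002,-0.003],[0.0,-0.001,-0.003],[0.0,-0.001,-0.002],[0.001,-0.001,-0.002]]
[[-0.03,0.14,-0.06],[-0.02,0.12,-0.05],[-0.01,0.09,-0.05],[-0.02,0.08,-0.03],[0.0,0.04,-0.02],[-0.01,0.02,0.0]]
[[0.0,-0.001,-0.002],[0.0,-0.001,-0.002],[0.0,0.0,-0.002],[0.0,-0.001,-0.001],[0.0,0.0,0.0],[0.0,0.0,0.0]]
end [ 0.491  -0.6103  0.301 ] maxmm 27.7 deg 0.9
```

View pics/s14c.png

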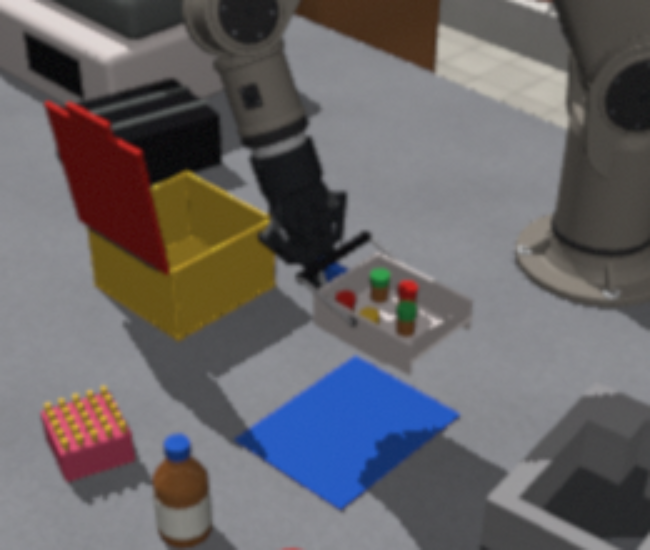

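Emit:
{"op": "apply_moves", "data": {
  "dp": [
    [-0.02,0.02,-0.01],
    [0,0.04,-0.02],
    [0,0.07,-0.03],
    [-0.01,0.1,-0.04],
    [-0.01,0.12,-0.05],
    [0,0.14,-0.06],
    [-0.02,0.16,-0.07],
    [-0.01,0.17,-0.07],
    [-0.01,0.18,-0.08],
    [-0.02,0.2,-0.09],
    [-0.02,0.2,-0.08],
    [-0.02,0.21,-0.09],
    [-0.02,0.2,-0.09],
    [-0.02,0.21,-0.09],
    [-0.03,0.21,-0.09],
    [-0.02,0.2,-0.09],
    [-0.03,0.19,-0.08],
    [-0.02,0.18,-0.08],
    [-0.03,0.17,-0.08],
    [-0.02,0.15,-0.06]
  ],
  "twist": [
    [0,0.003,-0.003],
    [0,0,-0.001],
    [0,0,-0.001],
    [0,-0.001,-0.001],
    [0,-0.001,-0.002],
    [0,-0.001,-0.002],
    [0,-0.001,-0.002],
    [0,-0.001,-0.003],
    [0,-0.001,-0.003],
    [0,-0.001,-0.003],
    [0,-0.001,-0.003],
    [0,-0.001,-0.003],
    [0,-0.001,-0.003],
    [0,-0.001,-0.003],
    [0,-0.001,-0.003],
    [0,-0.001,-0.003],
    [0,-0.001,-0.003],
    [0,-0.001,-0.003],
    [0,-0.001,-0.002],
    [0,-0.001,-0.002]
  ],
  "jaw": [255,255,255,255,255,255,255,255,255,255,255,255,255,255,255,255,255,255,255,255]
}}

```text
clock: 24.2
tcp_pos: [0.4844, -0.5898, 0.2972]
orientation: [-2.715, -0.205, 0.05]
contact_force: [1.0, -0.3, -3.3]
grip_width: 0.0122
```

```bash
python3 - <<'E'
from h import *
st();L,h,th,T=lipnow();print(L.round(4),h,th,T[2].round(3))
tplan([.45,-.37,.155],100,0,6,'lin')
E
```

```text
t 24.2 p [ 0.4844 -0.5898  0.2972] yaw 8.7 z [-0.065  0.403 -0.913] F [ 1.  -0.3 -3.3] w 0.0122 q [ 1.04  0.85 -0.36  1.21  0.01  1.46  0.9 ]
[ 0.4481 -0.3559  0.1525] 98.6720008361268 0.7277770206629636 [-0.013  0.004  1.   ]
[[0.0,0.02,-0.01],[0.01,0.02,-0.01],[0.01,0.02,-0.01],[0.0,0.02,0.0],[0.01,0.02,-0.01],[0.01,0.02,-0.01]]
[[0.001,0.001,-0.003],[0.001,-0.001,-0.001],[0.001,0.0,-0.002],[0.001,-0.001,-0.002],[0.001,-0.001,-0.001],[0.001,-0.001,-0.002]]
end [ 0.4917 -0.6044  0.2967] maxmm 2.9 deg 0.4
```

Emit:
{"op": "apply_moves", "data": {
  "dp": [
    [0.01,0.05,-0.02],
    [0.01,0.02,-0.01],
    [0,0,0]
  ],
  "twist": [
    [0.001,0,-0.002],
    [0.001,0,-0.002],
    [0,0,0]
  ],
  "jaw": [255,255,255]
}}

```text
clock: 24.5
tcp_pos: [0.4848, -0.6042, 0.294]
orientation: [-2.71, -0.207, 0.049]
contact_force: [-0.1, -0.4, -3.2]
grip_width: 0.0123
```

```bash
python3 - <<'E'
from h import *
st();L,h,th,T=lipnow();print(L.round(4),h,th,T[2].round(3))
f=grab('scene','s15.png');g=grab('top','t15.png')
a=cv2.imread('pics/s15.png')[50:210,170:370];b=cv2.imread('pics/t15.png')[150:350,400:600]
cv2.imwrite('pics/s15c.png',np.hstack([cv2.resize(a,(480,384)),cv2.resize(b,(320,384))]))
tplan([.45,-.375,.12],100,40,12,'lin')
E
```

```text
t 24.5 p [ 0.4848 -0.6042  0.294 ] yaw 8.8 z [-0.066  0.407 -0.911] F [-0.1 -0.4 -3.2] w 0.0123 q [ 1.04  0.87 -0.35  1.17  0.02  1.48  0.91]
[ 0.4481 -0.3697  0.1503] 98.77877838025998 0.4760536874296752 [-0.008  0.003  1.   ]
[[0.0,-0.1,-0.05],[0.0,-0.1,-0.06],[0.01,-0.1,-0.05],[0.0,-0.1,-0.05],[0.0,-0.1,-0.06],[0.01,-0.11,-0.05],[0.0,-0.11,-0.05],[0.0,-0.1,-0.05],[0.0,-0.11,-0.05],[0.01,-0.11,-0.05],[0.0,-0.11,-0.05],[0.0,-0.11,-0.05]]
[[-0.027,0.001,-0.001],[-0.028,0.0,-0.001],[-0.027,0.0,-0.001],[-0.028,0.0,-0.001],[-0.027,-0.001,-0.001],[-0.028,0.0,0.0],[-0.027,0.0,-0.001],[-0.028,0.0,-0.001],[-0.027,0.0,-0.001],[-0.028,0.0,-0.001],[-0.027,0.0,0.0],[-0.028,0.001,-0.001]]
end [ 0.4659 -0.4654  0.3817] maxmm 14.5 deg 3.4
```

View pics/s15c.png

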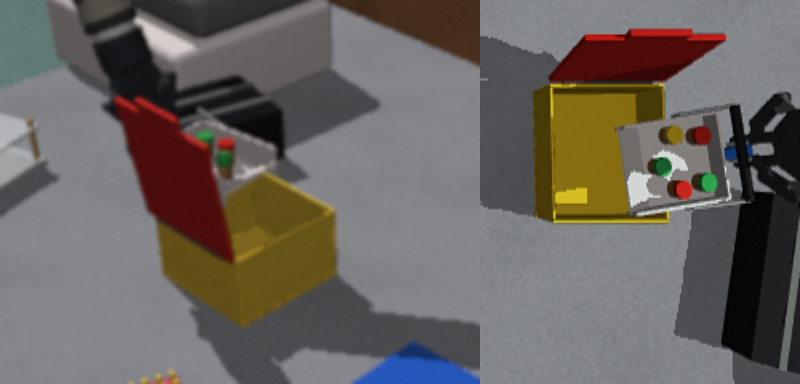

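```bash
python3 - <<'E'
from h import *
tplan([.464,-.378,.118],99,42,12,'lin')
P,R=pose([.464,-.378,.09],99,76);print(P,R.as_matrix()[:,2])
E
```

```text
[[0.01,-0.1,-0.06],[0.01,-0.1,-0.06],[0.01,-0.11,-0.05],[0.01,-0.1,-0.06],[0.01,-0.11,-0.05],[0.01,-0.1,-0.06],[0.01,-0.11,-0.05],[0.01,-0.11,-0.05],[0.01,-0.11,-0.05],[0.01,-0.11,-0.06],[0.01,-0.12,-0.05],[0.01,-0.11,-0.05]]
[[-0.029,0.001,-0.001],[-0.029,0.0,0.0],[-0.029,0.0,0.0],[-0.028,0.0,0.0],[-0.029,0.0,0.0],[-0.029,0.0,0.0],[-0.029,0.0,0.0],[-0.029,0.0,0.0],[-0.029,0.0,0.0],[-0.028,0.0,-0.001],[-0.029,0.0,0.0],[-0.029,0.0,0.0]]
end [ 0.4772 -0.4596  0.3829] maxmm 15.6 deg 3.5
[ 0.45151743 -0.29918817  0.35571182] [ 0.12191532 -0.76974302 -0.62660381]
```

Emit:
{"op": "apply_moves", "data": {
  "dp": [
    [0.01,-0.05,-0.03],
    [0.01,-0.1,-0.06],
    [0.01,-0.11,-0.05],
    [0.01,-0.1,-0.06],
    [0.01,-0.11,-0.05],
    [0.01,-0.1,-0.06],
    [0.01,-0.11,-0.05],
    [0.01,-0.11,-0.05],
    [0.01,-0.11,-0.05],
    [0.01,-0.11,-0.06],
    [0.01,-0.12,-0.05],
    [0.01,-0.11,-0.05]
  ],
  "twist": [
    [-0.015,0.001,0],
    [-0.029,0,0],
    [-0.029,0,0],
    [-0.029,0,0],
    [-0.029,0,0],
    [-0.029,0,0],
    [-0.029,0,0],
    [-0.029,0,0],
    [-0.029,0,0],
    [-0.029,0,0],
    [-0.029,0,0],
    [-0.029,0,0]
  ],
  "jaw": [255,255,255,255,255,255,255,255,255,255,255,255]
}}

```text
clock: 25.8
tcp_pos: [0.4798, -0.4433, 0.3907]
orientation: [2.824, 0.239, 0.054]
contact_force: [0.1, 0.2, -3.7]
grip_width: 0.0121
```

```bash
python3 - <<'E'
from h import *
st();L,h,th,T=lipnow();print(L.round(4),h,th,T[2].round(3))
f=grab('scene','s16.png');g=grab('top','t16.png')
a=cv2.imread('pics/s16.png')[50:210,170:370];b=cv2.imread('pics/t16.png')[150:350,400:600]
cv2.imwrite('pics/s16c.png',np.hstack([cv2.resize(a,(480,384)),cv2.resize(b,(320,384))]))
tplan([.464,-.378,.095],99,76,10,'lin')
E
```

```text
t 25.8 p [ 0.4798 -0.4433  0.3907] yaw 9.8 z [ 0.062 -0.298 -0.953] F [ 0.1  0.2 -3.7] w 0.0121 q [ 0.78  0.41 -0.24  1.71  0.42  0.85  0.49]
[ 0.4692 -0.3638  0.1251] 99.16024153536392 42.4874537626703 [-0.675 -0.011  0.737]
[[0.01,-0.11,-0.05],[-0.01,-0.11,-0.04],[0.0,-0.11,-0.04],[-0.01,-0.12,-0.05],[-0.01,-0.11,-0.04],[0.0,-0.12,-0.05],[-0.01,-0.12,-0.05],[-0.01,-0.12,-0.04],[0.0,-0.12,-0.05],[-0.01,-0.13,-0.04]]
[[-0.028,-0.007,0.003],[-0.028,0.0,0.001],[-0.028,0.0,0.0],[-0.028,0.0,0.0],[-0.028,-0.001,0.0],[-0.028,0.0,0.001],[-0.028,0.0,0.0],[-0.028,0.0,0.0],[-0.028,0.0,0.0],[-0.028,-0.001,0.001]]
end [ 0.4517 -0.2993  0.3603] maxmm 16.4 deg 3.5
```

View pics/s16c.png

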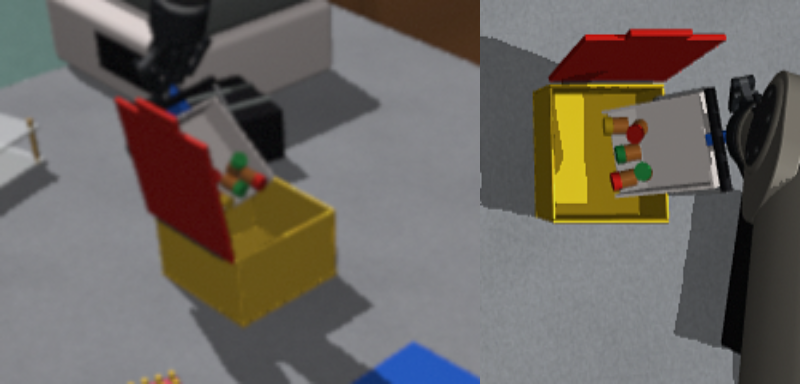

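Emit:
{"op": "apply_moves", "data": {
  "dp": [
    [0.01,-0.11,-0.04],
    [0,-0.11,-0.03],
    [0,-0.11,-0.03],
    [0,-0.12,-0.04],
    [-0.01,-0.11,-0.04],
    [0,-0.12,-0.05],
    [-0.01,-0.12,-0.05],
    [-0.01,-0.12,-0.04],
    [0,-0.12,-0.04],
    [0,-0.12,-0.04],
    [0,0,0],
    [0,0,0],
    [0,0,0]
  ],
  "twist": [
    [-0.028,-0.003,0.001],
    [-0.028,-0.002,0.001],
    [-0.028,0,0],
    [-0.028,0,0],
    [-0.028,0,0],
    [-0.028,0,0],
    [-0.028,0,0],
    [-0.028,0,0],
    [-0.028,0,0],
    [-0.025,0,0],
    [0,0,0],
    [0,0,0],
    [0,0,0]
  ],
  "jaw": [255,255,255,255,255,255,255,255,255,255,255,255,255]
}}

```text
clock: 27.2
tcp_pos: [0.4532, -0.2971, 0.3598]
orientation: [2.239, 0.176, 0.1]
contact_force: [1.1, -0.1, -2.9]
grip_width: 0.012
```

```bash
python3 - <<'E'
from h import *
st();L,h,th,T=lipnow();print(L.round(4),h,th,T[2].round(3))
f=grab('scene','s17.png');g=grab('top','t17.png')
a=cv2.imread('pics/s17.png')[50:210,170:370];b=cv2.imread('pics/t17.png')[150:350,400:600]
cv2.imwrite('pics/s17c.png',np.hstack([cv2.resize(a,(480,384)),cv2.resize(b,(320,384))]))
E
```

```text
t 27.2 p [ 0.4532 -0.2971  0.3598] yaw 9.3 z [ 0.133 -0.771 -0.623] F [ 1.1 -0.1 -2.9] w 0.012 q [ 0.31  0.28 -0.06  2.13  1.34  0.84 -0.61]
[ 0.469  -0.3765  0.0944] 96.77604238227352 76.21780083663849 [-0.971 -0.011  0.238]
```

View pics/s17c.png

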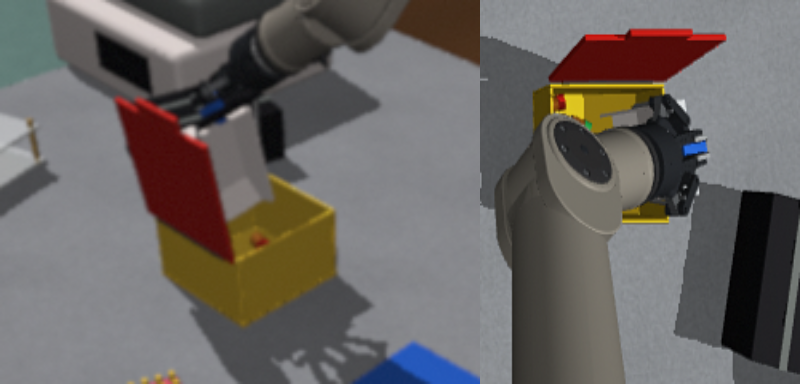

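```bash
python3 - <<'E'
from h import *
tplan([.464,-.372,.10],97,82,3,'lin')
tplan([.464,-.36,.185],97,70,8,'lin')
E
```

```text
[[0.05,-0.06,-0.06],[-0.02,-0.06,-0.07],[-0.01,-0.06,-0.06]]
[[-0.016,-0.02,0.008],[-0.016,0.001,0.0],[-0.016,0.001,-0.001]]
end [ 0.4514 -0.2661  0.3563] maxmm 11.8 deg 3.2
[[0.05,0.09,-0.05],[0.0,0.09,-0.06],[-0.01,0.08,-0.06],[0.0,0.09,-0.05],[0.0,0.08,-0.06],[-0.01,0.08,-0.06],[0.0,0.09,-0.06],[0.0,0.08,-0.06]]
[[0.007,-0.02,0.009],[0.006,0.0,0.0],[0.007,0.001,0.0],[0.006,0.0,0.0],[0.007,0.0,-0.001],[0.006,0.0,0.0],[0.007,0.001,0.0],[0.006,0.0,-0.001]]
end [ 0.4581 -0.3091  0.4578] maxmm 13.7 deg 2.8
```

Emit:
{"op": "apply_moves", "data": {
  "dp": [
    [0,-0.06,-0.06],
    [0,-0.06,-0.07],
    [0,-0.06,-0.06],
    [0,0,0],
    [0,0,0],
    [0,0.12,-0.06],
    [0,0.12,-0.06],
    [0,0.11,-0.06],
    [0,0.12,-0.06],
    [0,0.11,-0.06],
    [0,0.11,-0.06],
    [0,0.11,-0.06],
    [0,0.08,-0.06]
  ],
  "twist": [
    [-0.016,-0.005,0.002],
    [-0.016,-0.005,0.002],
    [-0.016,0,0],
    [0,0,0],
    [0,0,0],
    [0.012,-0.002,0.001],
    [0.012,-0.002,0.001],
    [0.012,-0.002,0.001],
    [0.012,0,0],
    [0.012,0,0],
    [0.012,0,0],
    [0.012,0,0],
    [0.012,0,0]
  ],
  "jaw": [255,255,255,255,255,255,255,255,255,255,255,255,255]
}}

```text
clock: 28.6
tcp_pos: [0.4473, -0.2973, 0.4829]
orientation: [2.354, 0.122, 0.061]
contact_force: [0.3, -0.1, -2.7]
grip_width: 0.0121
```

```bash
python3 - <<'E'
from h import *
st();L,h,th,T=lipnow();print(L.round(4),h,th,T[2].round(3))
f=grab('scene','s18.png');g=grab('top','t18.png')
a=cv2.imread('pics/s18.png')[30:190,170:370];b=cv2.imread('pics/t18.png')[150:350,400:600]
cv2.imwrite('pics/s18c.png',np.hstack([cv2.resize(a,(480,384)),cv2.resize(b,(320,384))]))
E
```

```text
t 28.6 p [ 0.4473 -0.2973  0.4829] yaw 6.1 z [ 0.081 -0.702 -0.707] F [ 0.3 -0.1 -2.7] w 0.0121 q [ 0.34  0.11 -0.07  1.98  0.94  0.95 -0.16]
[ 0.4546 -0.3474  0.2101] 94.9983771030703 69.78219774951818 [-0.938 -0.007  0.346]
```

View pics/s18c.png

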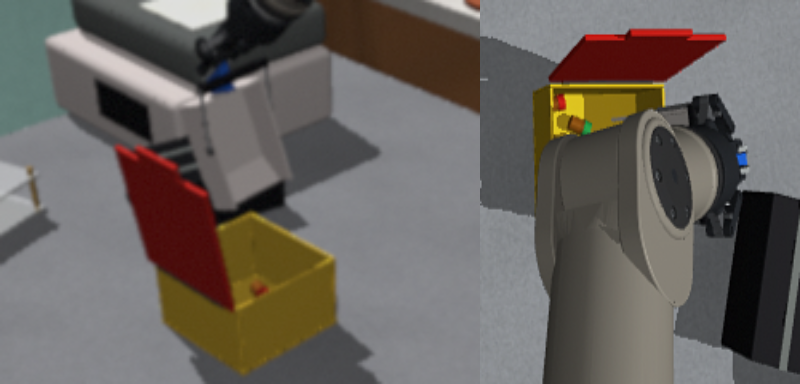

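```bash
python3 - <<'E'
from h import *
tplan([.43,-.06,.2],125,60,17,'smooth')
E
```

```text
[[0.03,-0.01,-0.01],[0.0,-0.04,-0.04],[-0.01,-0.07,-0.07],[-0.01,-0.08,-0.08],[0.0,-0.1,-0.09],[0.01,-0.12,-0.1],[0.01,-0.12,-0.11],[0.03,-0.14,-0.11],[0.04,-0.13,-0.11],[0.05,-0.13,-0.1],[0.05,-0.13,-0.1],[0.07,-0.11,-0.08],[0.06,-0.1,-0.07],[0.06,-0.09,-0.06],[0.05,-0.06,-0.04],[0.03,-0.04,-0.03],[0.01,-0.02,0.0]]
[[0.001,-0.011,0.004],[0.002,0.005,-0.005],[0.004,0.008,-0.008],[0.005,0.01,-0.01],[0.005,0.012,-0.013],[0.007,0.013,-0.015],[0.007,0.014,-0.015],[0.007,0.015,-0.017],[0.007,0.014,-0.017],[0.007,0.014,-0.017],[0.007,0.014,-0.017],[0.006,0.012,-0.015],[0.006,0.01,-0.014],[0.005,0.009,-0.012],[0.004,0.006,-0.009],[0.002,0.004,-0.006],[0.001,0.002,-0.002]]
end [ 0.4282 -0.0573  0.4768] maxmm 21.7 deg 2.8
```

Emit:
{"op": "apply_moves", "data": {
  "dp": [
    [0.01,-0.01,-0.01],
    [0,-0.04,-0.04],
    [0,-0.07,-0.07],
    [-0.01,-0.08,-0.08],
    [0,-0.1,-0.09],
    [0.01,-0.12,-0.1],
    [0.01,-0.12,-0.11],
    [0.03,-0.14,-0.11],
    [0.04,-0.13,-0.11],
    [0.05,-0.13,-0.1],
    [0.05,-0.13,-0.1],
    [0.07,-0.11,-0.08],
    [0.06,-0.1,-0.07],
    [0.06,-0.09,-0.06],
    [0.05,-0.06,-0.04],
    [0.03,-0.04,-0.03]
  ],
  "twist": [
    [0.001,0,0],
    [0.002,0.002,-0.002],
    [0.004,0.006,-0.008],
    [0.005,0.01,-0.01],
    [0.005,0.012,-0.013],
    [0.007,0.013,-0.015],
    [0.007,0.014,-0.015],
    [0.007,0.014,-0.017],
    [0.007,0.014,-0.017],
    [0.007,0.014,-0.017],
    [0.007,0.014,-0.017],
    [0.006,0.012,-0.015],
    [0.006,0.01,-0.014],
    [0.005,0.009,-0.012],
    [0.004,0.006,-0.009],
    [0.002,0.004,-0.006]
  ],
  "jaw": [255,255,255,255,255,255,255,255,255,255,255,255,255,255,255,255]
}}

```text
clock: 30.3
tcp_pos: [0.4157, -0.0374, 0.4766]
orientation: [2.421, 0.832, 0.265]
contact_force: [0.1, 0.8, -2.6]
grip_width: 0.0122
```

```bash
python3 - <<'E'
from h import *
st();L,h,th,T=lipnow();print(L.round(4),h,th,T[2].round(3))
tplan([.4423,-.003,.13],184,0,20,'smooth')
g=grab('top','t19.png');f=grab('scene','s19.png')
cv2.imwrite('pics/t19c.png',np.hstack([cv2.resize(cv2.imread('pics/s19.png')[30:230,170:420],(480,384)),cv2.resize(cv2.imread('pics/t19.png')[150:290,410:550],(320,384))]))
E
```

```text
t 30.3 p [ 0.4157 -0.0374  0.4766] yaw 38.0 z [ 0.352 -0.444 -0.824] F [ 0.1  0.8 -2.6] w 0.0122 q [ 0.1  -0.09 -0.33  2.15  0.66  0.91  0.06]
[ 0.4169 -0.0367  0.1991] 127.55800139555069 59.33535410227463 [-0.86  -0.005  0.51 ]
[[0.01,0.01,0.01],[0.01,0.03,0.04],[0.02,0.06,0.06],[0.02,0.06,0.08],[0.04,0.09,0.1],[0.05,0.09,0.11],[0.07,0.12,0.13],[0.08,0.12,0.14],[0.1,0.13,0.14],[0.11,0.13,0.15],[0.12,0.15,0.15],[0.13,0.14,0.15],[0.13,0.14,0.14],[0.13,0.14,0.13],[0.12,0.13,0.12],[0.11,0.12,0.1],[0.09,0.09,0.08],[0.08,0.08,0.06],[0.04,0.05,0.04],[0.02,0.02,0.01]]
[[0.004,-0.002,-0.001],[0.01,0.005,-0.008],[0.016,0.008,-0.013],[0.021,0.01,-0.018],[0.026,0.012,-0.022],[0.03,0.011,-0.026],[0.032,0.01,-0.029],[0.035,0.009,-0.031],[0.036,0.007,-0.034],[0.037,0.004,-0.035],[0.037,0.002,-0.035],[0.036,-0.001,-0.035],[0.035,-0.003,-0.033],[0.032,-0.006,-0.03],[0.03,-0.006,-0.027],[0.026,-0.008,-0.024],[0.021,-0.007,-0.019],[0.016,-0.005,-0.014],[0.011,-0.004,-0.009],[0.003,-0.002,-0.003]]
end [0.6807 0.014  0.272 ] maxmm 29.2 deg 6.1
```

View pics/t19c.png

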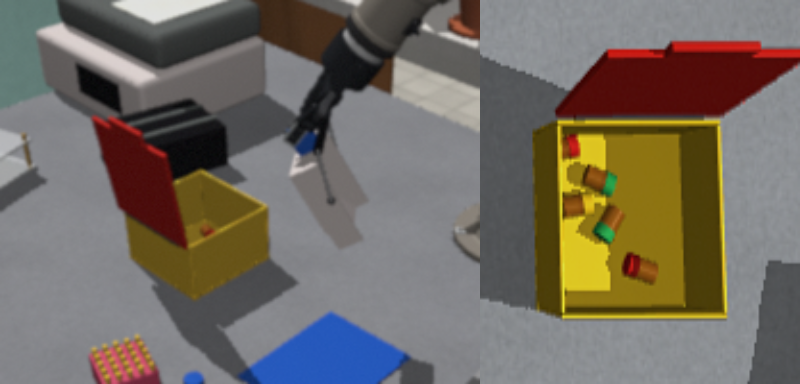

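Emit:
{"op": "apply_moves", "data": {
  "dp": [
    [0.01,0.01,0.01],
    [0.01,0.03,0.04],
    [0.02,0.06,0.06],
    [0.02,0.06,0.08],
    [0.04,0.09,0.1],
    [0.05,0.09,0.11],
    [0.07,0.12,0.13],
    [0.08,0.12,0.14],
    [0.1,0.13,0.14],
    [0.11,0.13,0.15],
    [0.12,0.15,0.15],
    [0.13,0.14,0.15],
    [0.13,0.14,0.14],
    [0.13,0.14,0.13],
    [0.12,0.13,0.12],
    [0.11,0.12,0.1],
    [0.09,0.09,0.08],
    [0.08,0.08,0.06],
    [0.04,0.05,0.04],
    [0.02,0.02,0.01]
  ],
  "twist": [
    [0.004,0,0],
    [0.01,0.004,-0.008],
    [0.016,0.008,-0.013],
    [0.021,0.01,-0.018],
    [0.026,0.012,-0.022],
    [0.03,0.011,-0.026],
    [0.032,0.01,-0.029],
    [0.035,0.009,-0.031],
    [0.036,0.007,-0.034],
    [0.037,0.004,-0.035],
    [0.037,0.002,-0.035],
    [0.036,0,-0.035],
    [0.035,-0.003,-0.033],
    [0.032,-0.006,-0.03],
    [0.03,-0.006,-0.027],
    [0.026,-0.008,-0.024],
    [0.021,-0.007,-0.019],
    [0.016,-0.005,-0.014],
    [0.011,-0.004,-0.009],
    [0.003,-0.002,-0.003]
  ],
  "jaw": [255,255,255,255,255,255,255,255,255,255,255,255,255,255,255,255,255,255,255,255]
}}

```text
clock: 32.4
tcp_pos: [0.6937, -0.0095, 0.254]
orientation: [-1.892, -2.04, 0.469]
contact_force: [-0.9, 0.5, -2.9]
grip_width: 0.0125
```

```bash
python3 - <<'E'
from h import *
st();L,h,th,T=lipnow();print(L.round(4),h,th,T[2].round(3))
tplan([.4423,-.003,.045],184,0,14,'lin')
f=grab('scene','s20.png');g=grab('top','t20.png')
a=cv2.imread('pics/s20.png')[110:270,240:440];b=cv2.imread('pics/t20.png')[120:270,280:400]
cv2.imwrite('pics/s20c.png',np.hstack([cv2.resize(a,(480,384)),cv2.resize(b,(300,384))]))
E
```

```text
t 32.4 p [ 0.6937 -0.0095  0.254 ] yaw 94.2 z [-0.445 -0.023 -0.895] F [-0.9  0.5 -2.9] w 0.0125 q [ 0.1   0.8  -0.29  1.42  0.16  1.42  1.43]
[ 0.4517 -0.0258  0.1192] -175.80293297213484 -1.641860720523195 [ 0.029 -0.01   1.   ]
[[0.03,0.01,0.04],[0.01,0.01,0.04],[0.01,0.01,0.04],[0.02,0.02,0.04],[0.01,0.01,0.04],[0.01,0.01,0.03],[0.02,0.01,0.04],[0.01,0.01,0.04],[0.01,0.01,0.04],[0.02,0.01,0.04],[0.01,0.01,0.04],[0.01,0.01,0.04],[0.02,0.01,0.04],[0.01,0.01,0.04]]
[[-0.001,-0.004,0.002],[-0.001,0.0,0.0],[-0.001,0.0,0.0],[-0.001,0.0,0.0],[-0.001,0.0,0.001],[-0.001,0.0,0.0],[-0.001,0.0,0.0],[-0.001,0.0,0.0],[-0.001,0.0,0.0],[-0.001,0.0,0.0],[-0.001,0.0,0.0],[-0.001,0.0,0.0],[-0.001,0.0,0.0],[-0.001,0.0,0.001]]
end [0.6796 0.0136 0.1868] maxmm 6.1 deg 0.5
```

View pics/s20c.png

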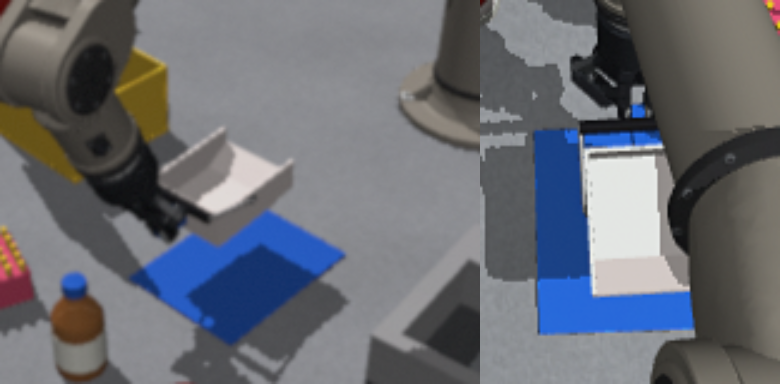

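Emit:
{"op": "apply_moves", "data": {
  "dp": [
    [0.02,0.01,0.04],
    [0.02,0.01,0.05],
    [0.02,0.01,0.05],
    [0.02,0.02,0.05],
    [0.02,0.01,0.05],
    [0.02,0.01,0.05],
    [0.02,0.01,0.05],
    [0.01,0.01,0.05],
    [0.01,0.01,0.04],
    [0.01,0.01,0.04],
    [0.01,0.01,0.03]
  ],
  "twist": [
    [-0.001,-0.001,0],
    [-0.001,-0.001,0],
    [-0.001,-0.001,0],
    [-0.001,-0.001,0],
    [-0.001,0,0],
    [-0.001,0,0],
    [-0.001,0,0],
    [-0.001,0,0],
    [-0.001,0,0],
    [-0.001,0,0],
    [-0.001,0,0]
  ],
  "jaw": [255,255,255,255,255,255,255,255,255,255,255]
}}

```text
clock: 33.6
tcp_pos: [0.6777, 0.0104, 0.1928]
orientation: [-1.917, -2.061, 0.45]
contact_force: [0.2, -0.1, -2.4]
grip_width: 0.0126
```

```bash
python3 - <<'E'
from h import *
st();L,h,th,T=lipnow();print(L.round(4),h,th,T[2].round(3))
tplan([.4423,-.003,.029],184,0,8,'lin')
f=grab('scene','s21.png')
a=cv2.imread('pics/s21.png')[130:270,240:440];cv2.imwrite('pics/s21c.png',cv2.resize(a,None,fx=3.6,fy=3.6))
E
```

```text
t 33.6 p [0.6777 0.0104 0.1928] yaw 94.1 z [-0.415 -0.03  -0.909] F [ 0.2 -0.1 -2.4] w 0.0126 q [ 0.08  0.84 -0.29  1.49  0.18  1.27  1.38]
[ 0.4403 -0.0068  0.0503] -175.8559538014204 0.1937540390935697 [-0.003  0.     1.   ]
[[0.0,0.01,0.02],[0.01,0.01,0.02],[0.0,0.02,0.02],[0.0,0.01,0.02],[0.01,0.01,0.02],[0.0,0.01,0.02],[0.0,0.02,0.02],[0.01,0.01,0.02]]
[[0.0,0.0,0.0],[0.0,0.0,0.0],[0.001,0.0,0.0],[0.0,0.0,0.001],[0.0,0.0,0.0],[0.0,0.0,0.0],[0.0,0.001,0.0],[0.001,0.0,0.0]]
end [0.6803 0.0142 0.1703] maxmm 3.4 deg 0.1
```

View pics/s21c.png

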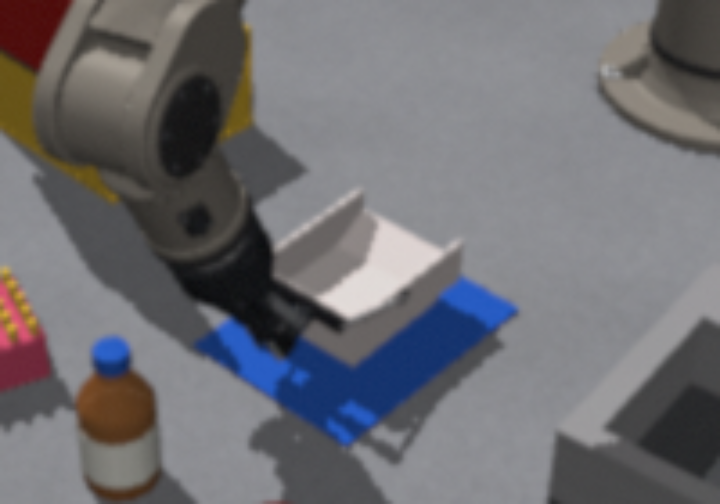

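Emit:
{"op": "apply_moves", "data": {
  "dp": [
    [0,0.01,0.03],
    [0,0.015,0.03],
    [0,0.015,0.03],
    [0,0.01,0.02],
    [0,0.01,0.02],
    [0,0.01,0.02],
    [0,0.005,0.01]
  ],
  "twist": [
    [0,0,0],
    [0,0,0],
    [0,0,0],
    [0,0,0],
    [0,0,0],
    [0,0,0],
    [0,0,0]
  ],
  "jaw": [255,255,255,255,255,255,255]
}}

```text
clock: 34.35
tcp_pos: [0.6783, 0.0104, 0.1701]
orientation: [-1.917, -2.061, 0.45]
contact_force: [-0.7, -0.2, 7.8]
grip_width: 0.0121
```

```bash
python3 - <<'E'
from h import *
st();L,h,th,T=lipnow();print(L.round(4),h,th,T[2].round(3))
E
```

```text
t 34.35 p [0.6783 0.0104 0.1701] yaw 94.1 z [-0.415 -0.03  -0.909] F [-0.7 -0.2  7.8] w 0.0121 q [ 0.08  0.87 -0.29  1.49  0.19  1.24  1.38]
[ 0.4409 -0.0068  0.0276] -175.8735284150357 0.19399644520772147 [-0.003  0.     1.   ]
```

Emit:
{"op": "apply_moves", "data": {
  "dp": [
    [0,0,-0.008],
    [0,0,0],
    [0,0,0],
    [0,0,0],
    [0,0,-0.1],
    [0,0,-0.2],
    [0,0,-0.25],
    [0,0,-0.25]
  ],
  "twist": [
    [0,0,0],
    [0,0,0],
    [0,0,0],
    [0,0,0],
    [0,0,0],
    [0,0,0],
    [0,0,0],
    [0,0,0]
  ],
  "jaw": [255,200,150,120,120,120,120,120],
  "grip_force": 30
}}

```text
clock: 35.15
tcp_pos: [0.7182, 0.0131, 0.2596]
orientation: [-1.912, -2.056, 0.458]
contact_force: [-0.3, -0.2, -0.3]
grip_width: 0.0452
```

```bash
python3 - <<'E'
from h import *
st()
f=grab('scene','s22.png');g=grab('top','t22.png')
cv2.imwrite('pics/s22c.png',np.hstack([cv2.resize(cv2.imread('pics/s22.png')[80:280,220:470],(480,384)),cv2.resize(cv2.imread('pics/t22.png')[90:290,300:540],(320,384))]))
W=cloud(g);H=hsv(g);h,s,v=[H[...,i].astype(int) for i in range(3)]
red=((h<8)|(h>172))&(s>150);p=W[red&(W[...,1]<-.1)&(W[...,2]>.115)&(W[...,0]<.8)&(W[...,0]>.5)]
xl=np.polyfit(p[:,2],p[:,0],1);print('lid x=',xl,p.max(0).round(3),p.min(0).round(3))
E
```

```text
t 35.15 p [0.7182 0.0131 0.2596] yaw 94.2 z [-0.423 -0.031 -0.906] F [-0.3 -0.2 -0.3] w 0.0452 q [ 0.07  0.82 -0.29  1.35  0.17  1.44  1.4 ]
lid x= [0.15867681 0.54213006] [ 0.598 -0.263  0.314] [ 0.559 -0.446  0.117]
```

View pics/s22c.png

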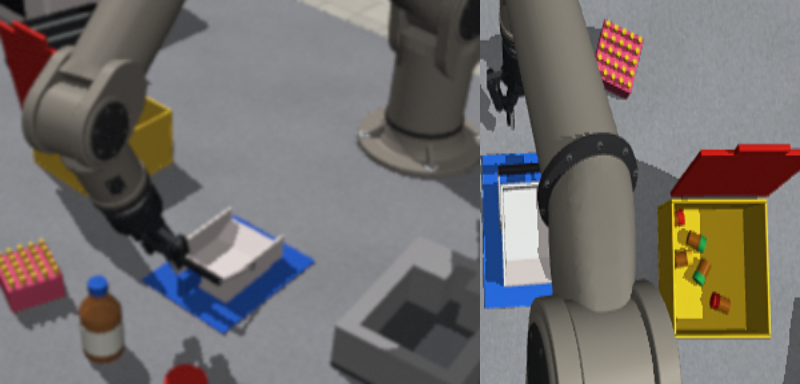

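```bash
python3 - <<'E'
from h import *
R=rotw(90)
plan([([.73,-.10,.43],rotw(92,10),8),([.70,-.30,.445],R,9)],255,dec=2)
E
```

```text
{"dp":[[-.12,-.07,-.16],[-.12,-.07,-.16],[-.12,-.06,-.16],[-.12,-.05,-.17],[-.12,-.05,-.17],[-.12,-.04,-.17],[-.11,-.04,-.16],[-.12,-.03,-.17],[-.18,-.04,-.01],[-.18,-.03,-.01],[-.19,-.03,-.01],[-.18,-.03,-.01],[-.19,-.03,-.01],[-.19,-.03,-.01],[-.18,-.03,-.01],[-.19,-.04,-.01],[-.18,-.03,-.01]],"twist":[[-.015,.001,.002],[-.015,.001,.002],[-.015,.001,.002],[-.015,.0,.002],[-.015,.001,.002],[-.015,.0,.002],[-.016,.001,.002],[-.015,.0,.003],[-.009,.0,.002],[-.009,.0,.002],[-.009,.0,.002],[-.009,.0,.002],[-.01,.0,.002],[-.009,.0,.002],[-.01,.001,.002],[-.009,.0,.001],[-.01,.001,.002]],"jaw":[255,255,255,255,255,255,255,255,255,255,255,255,255,255,255,255,255]}
end [ 0.7001 -0.2999  0.4445] max mm 25.681121470839237 deg 1.9386593305684214
```

Emit:
{"op": "apply_moves", "data": {
  "dp": [
    [0,-0.07,-0.16],
    [-0.12,-0.07,-0.16],
    [-0.14,-0.06,-0.16],
    [-0.14,-0.05,-0.17],
    [-0.14,-0.05,-0.17],
    [-0.13,-0.04,-0.17],
    [-0.13,-0.04,-0.16],
    [-0.13,-0.03,-0.17],
    [-0.18,-0.04,-0.01],
    [-0.18,-0.03,-0.01],
    [-0.19,-0.03,-0.01],
    [-0.18,-0.03,-0.01],
    [-0.19,-0.03,-0.01],
    [-0.19,-0.03,-0.01],
    [-0.18,-0.03,-0.01],
    [-0.18,-0.03,-0.01],
    [-0.15,-0.03,-0.01]
  ],
  "twist": [
    [-0.015,0.001,0.002],
    [-0.015,0.001,0.002],
    [-0.015,0.001,0.002],
    [-0.015,0,0.002],
    [-0.015,0.001,0.002],
    [-0.015,0,0.002],
    [-0.015,0.001,0.002],
    [-0.015,0,0.002],
    [-0.009,0,0.002],
    [-0.009,0,0.002],
    [-0.009,0,0.002],
    [-0.009,0,0.002],
    [-0.009,0,0.002],
    [-0.009,0,0.002],
    [-0.009,0,0.002],
    [-0.009,0,0.002],
    [-0.009,0,0.002]
  ],
  "jaw": [120,120,120,160,200,255,255,255,255,255,255,255,255,255,255,255,255]
}}

```text
clock: 36.95
tcp_pos: [0.6961, -0.3197, 0.4622]
orientation: [2.214, 2.196, 0.024]
contact_force: [-0.4, -0.2, 0.3]
grip_width: -0.0001
```

```bash
python3 - <<'E'
from h import *
st()
R=rotw(90)
plan([([.645,-.355,.44],R,5),([.60,-.355,.44],R,4)],255,dec=2)
f=grab('scene','s23.png');cv2.imwrite('pics/s23c.png',cv2.resize(cv2.imread('pics/s23.png')[30:230,150:400],None,fx=3,fy=3))
E
```

```text
t 36.95 p [ 0.6961 -0.3197  0.4622] yaw 89.5 z [ 0.027 -0.006 -1.   ] F [-0.4 -0.2  0.3] w -0.0001 q [ 0.5   0.61 -0.25  1.22  0.14  1.3   1.82]
{"dp":[[-.06,-.09,.03],[-.06,-.08,.04],[-.06,-.09,.04],[-.06,-.08,.03],[-.06,-.09,.04],[.0,-.09,.0],[.0,-.09,.0],[.0,-.1,.0],[.0,-.09,.0]],"twist":[[.003,.001,-.001],[.002,.0,-.001],[.003,.001,-.001],[.002,.0,.0],[.003,.001,-.001],[.0,.0,.0],[.0,.0,.0],[.0,.0,.0],[.0,.0,.0]],"jaw":[255,255,255,255,255,255,255,255,255]}
end [ 0.6003 -0.3556  0.4398] max mm 13.839075113604954 deg 0.397994974842648
```

View pics/s23c.png

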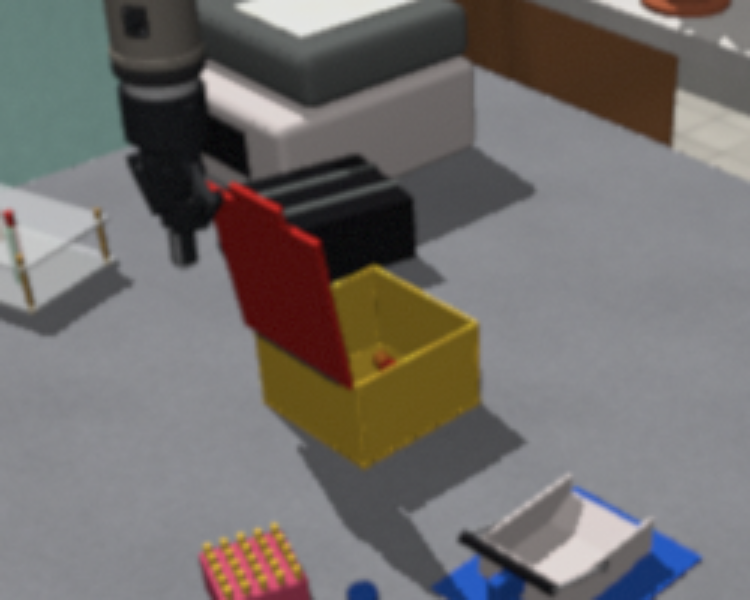

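```bash
python3 - <<'E'
from h import *
R=rotw(90)
plan([([.64,-.355,.443],R,5),([.579,-.355,.443],R,4),([.521,-.355,.435],R,4),([.465,-.355,.403],R,4)],255,dec=2)
E
```

```text
{"dp":[[-.05,-.09,.03],[-.05,-.09,.03],[-.05,-.09,.03],[-.06,-.09,.03],[-.05,-.1,.04],[.0,-.13,.0],[.0,-.12,.0],[.0,-.13,.0],[.0,-.12,.0],[.0,-.12,.02],[.0,-.12,.01],[.0,-.12,.02],[.0,-.13,.01],[.0,-.12,.07],[.0,-.11,.07],[.0,-.12,.06],[.0,-.11,.07]],"twist":[[.003,.001,-.001],[.003,.001,-.001],[.002,.001,-.001],[.003,.001,-.002],[.002,.0,-.001],[.0,.0,.0],[.0,.0,.0],[.0,.0,.0],[.0,.0,.0],[.0,.0,.0],[.0,.0,.0],[.0,.0,.0],[.0,.0,.0],[.0,.0,.0],[.0,.0,.0],[.0,.0,.0],[.0,.0,.0]],"jaw":[255,255,255,255,255,255,255,255,255,255,255,255,255,255,255,255,255]}
end [ 0.4655 -0.3549  0.4028] max mm 16.670932787339765 deg 0.448998886412873
```

Emit:
{"op": "apply_moves", "data": {
  "dp": [
    [-0.05,-0.09,0.03],
    [-0.05,-0.09,0.03],
    [-0.05,-0.09,0.03],
    [-0.05,-0.09,0.03],
    [-0.05,-0.1,0.04],
    [0,-0.13,0],
    [0,-0.12,0],
    [0,-0.13,0],
    [0,-0.12,0],
    [0,-0.12,0.02],
    [0,-0.12,0.01]
  ],
  "twist": [
    [0.003,0.001,-0.001],
    [0.003,0.001,-0.001],
    [0.003,0.001,-0.001],
    [0.003,0.001,-0.001],
    [0.002,0,-0.001],
    [0,0,0],
    [0,0,0],
    [0,0,0],
    [0,0,0],
    [0,0,0],
    [0,0,0]
  ],
  "jaw": [255,255,255,255,255,255,255,255,255,255,255]
}}

```text
clock: 38.1
tcp_pos: [0.5413, -0.3542, 0.4361]
orientation: [-2.215, -2.225, -0.001]
contact_force: [2.2, -0.5, -0.9]
grip_width: 0.0003
```

```bash
python3 - <<'E'
from h import *
st()
R=rotw(90)
plan([([.521,-.355,.435],R,2),([.465,-.355,.403],R,4),([.427,-.355,.353],R,4),([.411,-.355,.300],R,4)],255,dec=2)
f=grab('scene','s24.png');cv2.imwrite('pics/s24c.png',cv2.resize(cv2.imread('pics/s24.png')[30:230,150:400],None,fx=3,fy=3))
E
```

```text
t 38.1 p [ 0.5413 -0.3542  0.4361] yaw 90.3 z [-0.001  0.002 -1.   ] F [ 2.2 -0.5 -0.9] w 0.0003 q [ 0.67  0.42 -0.26  1.58  0.11  1.16  1.96]
{"dp":[[.0,-.08,.0],[-.01,-.09,.01],[.0,-.12,.07],[.0,-.12,.07],[.0,-.11,.06],[.0,-.12,.07],[.0,-.08,.1],[.0,-.08,.1],[.0,-.08,.11],[.0,-.07,.1],[.0,-.03,.11],[.0,-.03,.11],[.0,-.04,.11],[.0,-.03,.11]],"twist":[[.0,.0,.001],[.0,-.001,.001],[.0,.0,.0],[.0,.0,.0],[.0,.0,.0],[.0,.0,.0],[.0,.0,.0],[.0,.0,.0],[.0,.0,.0],[.0,.0,.0],[.0,.0,.0],[.0,.0,.0],[.0,.0,.0],[.0,.0,.0]],"jaw":[255,255,255,255,255,255,255,255,255,255,255,255,255,255]}
end [ 0.4116 -0.3556  0.3006] max mm 16.670932787339765 deg 0.16970562748477142
```

View pics/s24c.png

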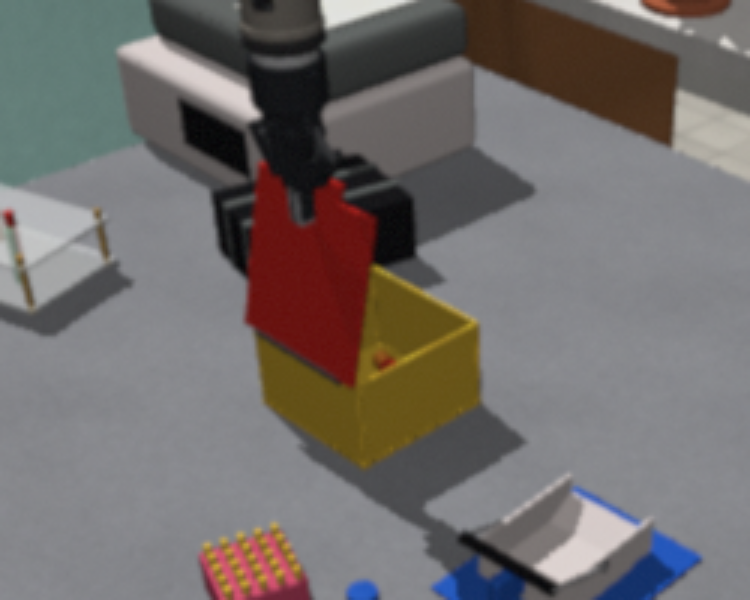

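The lid is swinging shut under the fingertips, with 2 N on them. I'll continue along the arc.

Emit:
{"op": "apply_moves", "data": {
  "dp": [
    [0,-0.08,0],
    [0,-0.09,0.01],
    [0,-0.12,0.07],
    [0,-0.12,0.07],
    [0,-0.11,0.06],
    [0,-0.12,0.07],
    [0,-0.08,0.1],
    [0,-0.08,0.1],
    [0,-0.08,0.1],
    [0,-0.07,0.1],
    [0,-0.03,0.1],
    [0,-0.03,0.1],
    [0,-0.03,0.1]
  ],
  "twist": [
    [0,0,0],
    [0,0,0],
    [0,0,0],
    [0,0,0],
    [0,0,0],
    [0,0,0],
    [0,0,0],
    [0,0,0],
    [0,0,0],
    [0,0,0],
    [0,0,0],
    [0,0,0],
    [0,0,0]
  ],
  "jaw": [255,255,255,255,255,255,255,255,255,255,255,255,255]
}}

```text
clock: 39.45
tcp_pos: [0.408, -0.3545, 0.3177]
orientation: [2.207, 2.224, 0.003]
contact_force: [1.4, -0.6, 0.6]
grip_width: -0.0002
```

```bash
python3 - <<'E'
from h import *
st()
f=grab('scene','s25.png');cv2.imwrite('pics/s25c.png',cv2.resize(cv2.imread('pics/s25.png')[30:230,150:400],None,fx=3,fy=3))
E
```

```text
t 39.45 p [ 0.408  -0.3545  0.3177] yaw 90.4 z [ 0.008 -0.004 -1.   ] F [ 1.4 -0.6  0.6] w -0.0002 q [ 0.8   0.37 -0.25  1.95  0.12  0.82  2.07]
```

View pics/s25c.png

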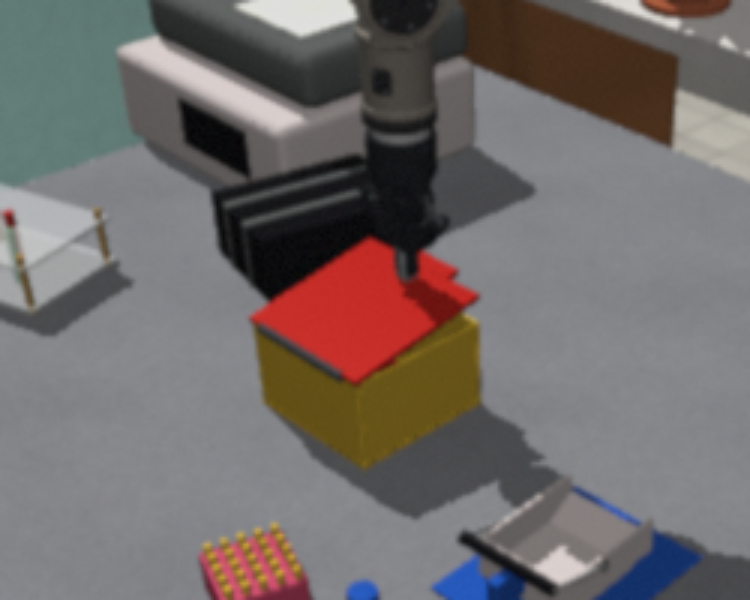

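Emit:
{"op": "apply_moves", "data": {
  "dp": [
    [0,0,0.06],
    [0,0,0.05],
    [0,0,0.04],
    [0,0,0.03],
    [0,0,0.02]
  ],
  "twist": [
    [0,0,0],
    [0,0,0],
    [0,0,0],
    [0,0,0],
    [0,0,0]
  ],
  "jaw": [255,255,255,255,255]
}}

```text
clock: 40.0
tcp_pos: [0.4071, -0.3546, 0.2913]
orientation: [2.211, 2.227, -0.001]
contact_force: [-12.4, 7.9, 41.4]
grip_width: 0.0001
```

Emit:
{"op": "apply_moves", "data": {
  "dp": [
    [0,0,0.02],
    [0,0,0.02]
  ],
  "twist": [
    [0,0,0],
    [0,0,0]
  ],
  "jaw": [255,255]
}}

```text
clock: 40.2
tcp_pos: [0.4073, -0.3544, 0.2915]
orientation: [2.212, 2.227, -0.003]
contact_force: [-8.6, 5.9, 26.5]
grip_width: 0.0
```

Emit:
{"op": "apply_moves", "data": {
  "dp": [
    [0,0,-0.05],
    [0,0,-0.15],
    [0,0,-0.3],
    [0,-0.05,-0.35],
    [0,-0.05,-0.3],
    [0,0,-0.1]
  ],
  "twist": [
    [0,0,0],
    [0,0,0],
    [0,0,0],
    [0,0,0],
    [0,0,0],
    [0,0,0]
  ],
  "jaw": [255,255,255,255,255,255]
}}

```text
clock: 40.8
tcp_pos: [0.3959, -0.3528, 0.446]
orientation: [2.21, 2.231, -0.001]
contact_force: [0.2, 1.5, 0.6]
grip_width: -0.0001
```

```bash
python3 - <<'E'
from m0 import *
st()
f=grab('scene','s26.png');g=grab('top','t26.png')
cv2.imwrite('pics/s26c.png',np.hstack([cv2.resize(cv2.imread('pics/s26.png')[60:310,150:500],(420,300)),cv2.resize(cv2.imread('pics/t26.png')[60:310,140:600],(380,206+94))]))
for nm,q in [('scene',f),('top',g)]:
    W=cloud(q);H=hsv(q);h,s,v=[H[...,i].astype(int) for i in range(3)];X,Y,Z=[W[...,i] for i in range(3)]
    m=((h<8)|(h>172))&(s>150)&(Y<-.1)&(Y>-.6)&(X>.3)&(X<.7)&(Z>.08)
    p=W[m];A=np.c_[p[:,0]-.46,p[:,1]+.355,np.ones(len(p))];c,*_=np.linalg.lstsq(A,p[:,2],rcond=None)
    print(nm,len(p),'plane slope x,y,z0',c.round(4),p.min(0).round(3),p.max(0).round(3))
    for a,b in [(.65,.95)]:
        pk=(X>a)&(X<b)&(Z>.03)&(Z<.2)&(abs(Y)<.25)
        k,l,st_,ct=cv2.connectedComponentsWithStats(pk.astype(np.uint8))
        for i in range(1,k):
            if st_[i,4]>60: print('obj',st_[i,4],np.nanmedian(W[l==i],0).round(3),np.nanmax(W[l==i],0).round(3),np.nanmin(W[l==i],0).round(3))
E
```

```text
t 40.8 p [ 0.3959 -0.3528  0.446 ] yaw 90.5 z [ 0.    -0.001 -1.   ] F [0.2 1.5 0.6] w -0.0001 q [ 0.83  0.21 -0.26  1.84  0.06  1.1   2.13]
scene 1681 plane slope x,y,z0 [ 0.0019 -0.0011  0.1169] [ 0.358 -0.457  0.109] [ 0.564 -0.262  0.123]
obj 710 [ 0.77  -0.166  0.045] [ 0.817 -0.121  0.06 ] [ 0.716 -0.228  0.03 ]
obj 676 [0.776 0.015 0.082] [0.796 0.034 0.133] [ 0.739 -0.022  0.03 ]
obj 643 [0.774 0.182 0.07 ] [0.799 0.206 0.078] [0.738 0.144 0.03 ]
top 5467 plane slope x,y,z0 [-0.0221  0.0156  0.1199] [ 0.359 -0.451  0.111] [ 0.561 -0.264  0.366]
obj 996 [ 0.76  -0.174  0.046] [ 0.813 -0.124  0.063] [ 0.71  -0.229  0.03 ]
obj 502 [0.757 0.169 0.074] [0.791 0.203 0.081] [0.732 0.141 0.031]
obj 497 [0.752 0.001 0.091] [0.793 0.03  0.135] [ 0.733 -0.029  0.032]
```

View pics/s26c.png

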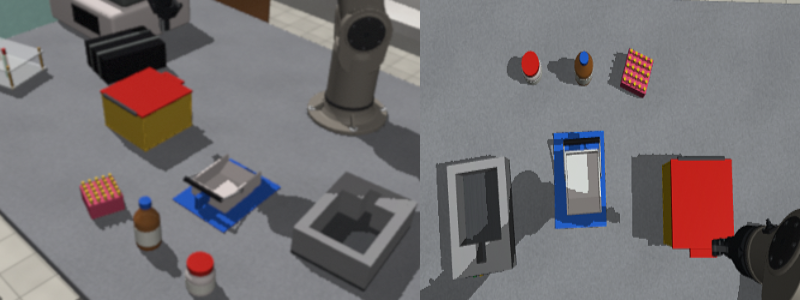

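```bash
python3 - <<'E'
from h import *
print(r.hand_in())
E
```

```text
the job is handed in; nothing more can be done
None
```

The job was completed in the order asked and handed in at about 41 s of the 72 s allowed; no verdict was reported.

- **Carry:** I lifted the tray out by the bail and stood it on the mat with all five vials upright. I then let go. Before taking the fin I leaned the bail back towards it. When I raised the tool, the bail dropped to its stop on the fin side and stayed there.
- **Pour:** I gripped the tray by the fin, tipped it to about 80 degrees over the bin, and stood it back on the mat empty. The top view showed all five vials inside the bin. Two reds and two greens could be made out, and the fifth vial's cap was hidden.
- **Lid:** I pushed it down with the closed fingertips. The scene camera then showed it flat, with a slope of about 0.002 and its top at 0.117 m against 0.118 m expected. A fit to the top view disagreed (slope -0.022), but that one took in points as high as 0.37 m, well above the lid and probably on the robot arm, so I went by the scene view.
- **Bystanders:** the tip box, jar and reagent bottle measured within about 2 mm of where they started, and the robot was clear of everything at hand-in.

**Possible problem:** the wrist read about 41 N upward for a moment when the lid bottomed out. Only the fingertips should have been touching then, and it fell to 26 N before I retracted. That is far below the 120 N wrist limit, but it is slightly over the 40 N limit on the arm or gripper body if the fingertips count as part of the body.

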